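# Load the display spinner with its safety knob off, then switch it on

## Task

The display spinner on the right is to be loaded with its power off: first push in the safety knob on the grey box and turn it past its stop from the green dot to the red dot, so that it springs out there. Then, of the goods on the left part of the counter, stand each jar that is there in the middle of the spot of its own colour on the wooden platter and stack the white balm tins squarely into one neat pile on the white ring, leaving the free platter standing at the angle you found it. When all that is there is loaded, push the knob in again and turn it back past its stop to the green dot, leaving it sprung out, and leave the marker, the magenta jar, the striped lip stick and the card terminal alone.

Things in the scene. Friction and masses are not known exactly. Their poses are not given: they have to be found in the camera images.
- jar_pink_mid (a point): centre (half-way up, 20 mm above its underside) of the small pink-red jar with a black lid and a pink lid label: upright cylinder 46 mm across, 40 mm high, about 50 g, loose; z axis up. Not there in every run.
- jar_teal_mid (a point): centre (half-way up, 20 mm above its underside) of the small teal-green jar with a black lid and a teal lid label: upright cylinder 46 mm across, 40 mm high, about 50 g, loose; z axis up. Not there in every run.
- jar_black_mid (a point): centre (half-way up, 20 mm above its underside) of the small all-black jar: upright cylinder 46 mm across, 40 mm high, about 50 g, loose; z axis up. Not there in every run.
- tin_a_mid (a point): centre (half-way up, 6.5 mm above its underside) of the flat round white balm tin with an orange top: 40 mm across, 13 mm thick, about 22 g, loose, lying flat; z axis up. Not there in every run.
- tin_b_mid (a point): centre (half-way up, 6.5 mm above its underside) of the flat round white balm tin with a yellow-green top: 40 mm across, 13 mm thick, about 22 g, loose, lying flat; z axis up. Not there in every run.
- tin_c_mid (a point): centre (half-way up, 6.5 mm above its underside) of the flat round white balm tin with a pale cream top: 40 mm across, 13 mm thick, about 22 g, loose, lying flat; z axis up. Not there in every run.
- spot_pink (a point): centre of the pink-red painted spot (52 mm across) on the platter, at the height of its top surface; it turns with the platter
- spot_teal (a point): centre of the teal-green painted spot (52 mm across) on the platter, at the height of its top surface; it turns with the platter
- spot_black (a point): centre of the black painted spot (52 mm across) on the platter, at the height of its top surface; it turns with the platter
- spot_tins (a point): centre of the white ring (52 mm across, grey inside) on the platter, at the height of its top surface: the place of the pile of tins; it turns with the platter
- platter_center (a point): centre of the spinner's round wooden platter (200 mm across), on its flat top, 32 mm above the counter. The spots lie 60 mm from it at quarter turns: pink-red, teal-green, black, white ring, counter-clockwise from above. A raised edge 4 mm high and 5 wide runs round its rim. It turns on a round black base (148 mm across) fixed to the counter
- platter_mark (a point): short red tick on the platter's top near its rim, 86 mm from its centre, half-way between the pink-red and teal-green spots: shows the angle at which the platter stands
- platter (a joint): angle of the platter (rad, counter-clockwise from above), any at the start. It turns freely (0.02 N m of friction) and is not driven. Left as found means: within 15 degrees (its red tick within 24 mm of where it was)
- knob_grip (a point): middle of the safety knob's grip bar, on its vertical axis, 116 mm above the counter when out. Bar: 47 mm long (this point's x axis), 14 wide, 30 tall (15 mm of it above this point), on a round black skirt 52 mm across, 10 thick, top 15 mm below this point. White line on the bar's top, on the -x side, is the pointer: red dot = off, green dot = on. Grey box 76 x 76 x 80 mm, fixed
- knob (a joint): turn of the safety knob (rad), clockwise from above: 0 at the red dot (off), 1.3 at the green dot (on), both end stops. While it is out, a safety stop half-way blocks it from either side (at about 0.2 and 1.1); pushed in more than 6 mm it passes both ways. Below 0.15 is off, above 1.15 is on. It stays where it is left
- push (a joint): how far the knob is pushed straight down (m): 0 out, 0.009 fully in; a spring holds it out (3.6 N to start, 9 N fully in) and brings it out again when let go (out means below 0.002), unless it is left half-way under the safety stop
- marker_mid (a point): black chalk marker lying on the counter among the goods (87 x 17 x 16 mm, long axis x), point 8 mm above its underside; a bystander, to be left alone
- jar_magenta_mid (a point): magenta jar with black lid (46 mm across, 40 mm high) behind the spinner, point 8 mm above its underside; a bystander, to be left alone
- lipstick_mid (a point): red-and-white striped lip stick (15 mm across, 70 mm high) standing on the far right beyond the spinner, point 8 mm above its underside; a bystander, to be left alone
- terminal_mid (a point): card terminal (155 x 68 x 34 mm) lying on the far right, point 8 mm above its underside; a bystander, to be left alone
- sign_tall: foot of a tall fixed sign behind the pile of candles: a thin rod with a black panel about 65 mm wide (along y) from 0.2 to 0.36 m above the counter; keep arm and gripper clear of it when crossing
- sign_bars: foot of a second fixed sign, behind the spinner: a thin rod with a black panel about 70 mm wide, from 0.16 to 0.27 m above the counter
- candle_pile: fixed pile of pale pink candles between the two sides: reaches 0.14 m to either side of this point in x and y and up to 0.12 m above the counter
- big_candle_3: foot of the fixed big pale yellow candle glass nearest the goods: 91 mm across, 71 mm high

How it is judged:
On the way, in this order (a step that is already met when the one before it is completed fails the run):
1. the safety knob is off (at the red dot) and has sprung out (value of joint knob below 0.15 rad and value of joint push below 0.002 m), for 0.2 s.
2. with the knob still off, every jar that is there stands on its own spot, the tins that are there are piled squarely on the white ring, and the platter stands at the angle it was found (all of step 1 and horizontal distance between jar_pink_mid and spot_pink below 0.01 m and z of jar_pink_mid in the frame of spot_pink between 0.015 and 0.025 m and angle between each of jar_pink_mid, jar_teal_mid, jar_black_mid, tin_a_mid, tin_b_mid, tin_c_mid's own z axis and vertical below 0.1 rad and linear speed of each of jar_pink, jar_teal, jar_black, tin_a, tin_b, tin_c below 0.02 m/s and horizontal distance between jar_teal_mid and spot_teal below 0.01 m and z of jar_teal_mid in the frame of spot_teal between 0.015 and 0.025 m and horizontal distance between jar_black_mid and spot_black below 0.01 m and z of jar_black_mid in the frame of spot_black between 0.015 and 0.025 m and horizontal distance between each of tin_a_mid, tin_b_mid, tin_c_mid and spot_tins below 0.01 m and z of tin_a_mid in the frame of spot_tins between 0.002 and 0.037 m and z of tin_b_mid in the frame of spot_tins between 0.002 and 0.037 m and z of tin_c_mid in the frame of spot_tins between 0.002 and 0.037 m and horizontal distance between tin_a_mid and tin_b_mid below 0.007 m and horizontal distance between each of tin_a_mid, tin_b_mid and tin_c_mid below 0.007 m and distance of platter_mark from where it was at the start of the episode below 0.024 m and velocity of joint platter between -0.05 and 0.05 rad/s), for 0.2 s.
3. the safety knob is on again (at the green dot) and has sprung out (value of joint knob above 1.15 rad and value of joint push below 0.002 m), for 0.2 s.
At the end, for the whole second after the job is handed in: Each jar present upright on its own colour's spot, within 10 mm of its centre; the tins present flat in one pile within 10 mm of the ring's centre and 7 mm of each other; the platter's tick within 24 mm of where it was; the knob on (above 1.15 rad) and out (in by under 2 mm); all at rest (all of step 3 and horizontal distance between jar_pink_mid and spot_pink below 0.01 m and z of jar_pink_mid in the frame of spot_pink between 0.015 and 0.025 m and angle between each of jar_pink_mid, jar_teal_mid, jar_black_mid, tin_a_mid, tin_b_mid, tin_c_mid's own z axis and vertical below 0.1 rad and linear speed of each of jar_pink, jar_teal, jar_black, tin_a, tin_b, tin_c below 0.02 m/s and horizontal distance between jar_teal_mid and spot_teal below 0.01 m and z of jar_teal_mid in the frame of spot_teal between 0.015 and 0.025 m and horizontal distance between jar_black_mid and spot_black below 0.01 m and z of jar_black_mid in the frame of spot_black between 0.015 and 0.025 m and horizontal distance between each of tin_a_mid, tin_b_mid, tin_c_mid and spot_tins below 0.01 m and z of tin_a_mid in the frame of spot_tins between 0.002 and 0.037 m and z of tin_b_mid in the frame of spot_tins between 0.002 and 0.037 m and z of tin_c_mid in the frame of spot_tins between 0.002 and 0.037 m and horizontal distance between tin_a_mid and tin_b_mid below 0.007 m and horizontal distance between each of tin_a_mid, tin_b_mid and tin_c_mid below 0.007 m and distance of platter_mark from where it was at the start of the episode below 0.024 m and velocity of joint platter between -0.05 and 0.05 rad/s); the robot touches nothing.
It fails at once if a bystander (chalk marker, magenta jar, striped lip stick, card terminal) is moved by more than 40 mm (distance of any of marker_mid, jar_magenta_mid, lipstick_mid, terminal_mid from where it was at the start of the episode above 0.04 m).
Of jar_pink, jar_teal, jar_black only 2 to 3 are there at a start; the rules pass over those that are not, and their reading is None.
Of tin_a, tin_b, tin_c only 2 to 3 are there at a start; the rules pass over those that are not, and their reading is None.
At some moment in a run one of jar_pink, jar_teal, jar_black may be knocked a few centimetres aside while the robot is not near it.
It also fails if it takes over 210 s, if anything falls off the work surface, if the arm or the gripper's body presses on something with over 40 N, if the wrist force passes 120 N, or if a joint passes its speed limit or range.

## Robot

A 7-joint arm with a two-finger parallel gripper is mounted at the origin on a cart in front of the work surface, level with it; the furniture and walls round the work are solid. World frame = base frame: x ahead of the robot, y to its left, z up, the work surface at z = 0. Lengths are in m, angles in rad, forces in N, time in s.
With the tool pointing down it reaches from about 0.425 to 0.875 m from the base axis. Payload 8.4 kg.
Tool frame: the origin (TCP) lies at the very end of the fingers, on their centre line; the grasp point (between the pads) lies 19 mm behind it (bot.hold_point_z is the distance from the TCP to the grasp point, in m); z points along the fingers, y is the line along which they close (so a half turn about z gives the same grasp; the last joint's range is limited). The gripper opens to 87 mm and grips with 3 to 60 N. Pads are 19 mm wide; open, the fingers measure 117 mm over their backs; the gripper's body (75 mm by 190 mm) begins 51 mm behind the grasp point.
Start: joints at [1.179, 0.333, 0.04, 1.465, -0.013, 1.343, -0.059], TCP at [0.188, -0.622, 0.223] pointing down, gripper open.
Joint ranges: [-2.58, 2.58], [-0.38, 2.09], [-1.3, 1.39], [0.25, 2.4], [-1.5, 4.64], [0.08, 2.09], [-2.65, 2.65]. Speed limits (rad/s): [2.22, 2.22, 2.79, 2.79, 3.14, 3.14, 3.14].

## Interface

Orientations are given as [roll, pitch, yaw] about the fixed x, y, z axes, in that order (R = Rz(yaw) Ry(pitch) Rx(roll)).
In Python, from bench import bot gives the robot as it stands.
- The arm moves only by the tool drive_tool, never from a script. Its argument "rows" is a list of rows, each an object with "delta_pos": the shift along the tool's x, y, z in m, a list of three; "turn": the turn about the tool's z in degrees; "fingers": the opening, from 0 (shut) to 1 (fully open). In form: [{"delta_pos": [x, y, z], "turn": turn, "fingers": fingers}, ...]. A call has 1 to 12 rows; each row shifts and turns the commanded pose from where the row before left it, along the tool's axes as they then stand; what a row does not reach is not made up. A row lasts 1/8 s, in which the tool goes at most 62.5 mm and 10.7 degrees, less where a joint would pass 70% of its speed; a pose out of reach is approached as far as the arm can. A call is refused whole if a number of a shift passes 0.0625 or a number of a turn 10.7, either way. A call with a gripper value outside its range is refused whole. The fingers move at their own pace and stop on an object; the grip force is fixed at half the most. Time passes only in rows, so rows that do not move let the fingers close. It gives the time, the measured TCP pose, the force, the opening and the grip force at its end, in the units of the state.
- bot.read_state(): the state, without advancing time (a new reading comes with each control period).
- bot.read_camera(name): name is "scene" or "top" or "wrist"; returns a dict with "frame" (420x560x3 uint8, blue, green, red), "camera_matrix" (3x3 intrinsics, pixels), "pose" (4x4, takes a point from camera to world coordinates). Camera axes: x right, y down, z forward; pixel columns grow to the right and rows downward; lengths in m; the calibration is good to about 2 mm. The wrist camera is an equidistant fisheye: a pixel r from the principal point sees the ray r / f radians off the axis. A picture is of the moment at which its call begins. There is no depth.
- bot.sign_off(): hands the job in; it is judged then, once.
Trained networks look in a picture, given as the dict that the camera call returned (one of the last four; its "shot" number tells which), for a name from the list of things; names that differ only in an ending like _2 or _b are one class to them, and where a whole thing is asked for, a point or a joint stands for the part that bears it (a point fixed in the world has none). Each returns a list of dicts, best first, with "p" (0 to 1); they miss things now and then, are a little off and sometimes report something else, mostly with a low value. They report only what shows in the picture. A call takes as long as a camera call.
- bot.look_for(picture, target): "at" ([x, y, z] in m, in world coordinates, good to about 4 mm: the middle of the surface that is visible of it).
- bot.mark_of(picture, target): "at" ([x, y, z] in m, in world coordinates, good to about 4 mm: a listed point, or the origin of a listed thing).
The state is a dict: "clock": time; "joints": joint angles; "joint_velocities": joint speeds; "joint_torque": joint torques, N m; "position": TCP position; "eef_rot": TCP orientation; "ft_force": force on the tool from outside, world axes, zero at the start; "moment": the same for the moment, N m; "grip_width": finger opening in m; "grasp_force": force on a finger pad.
Only numpy, scipy, OpenCV 4.12 (cv2) and the standard library are available. Lean on these libraries where they do the work, as an engineer would, in place of code of your own. Each camera call takes 0.05 s, during which the arm holds its last target. There are 200 camera calls.

## Working session

There is one attempt and no reset: what is moved stays moved. The work goes in short steps, Python scripts to look and compute and a tool call to move; the robot and the scene stay as the last step left them, time stands still between calls to the robot, and variables do not carry over. Pictures are saved under pics/ and viewed, at most 15 in all, crops included, and the job is handed in when it is done.

Besides the shell and the picture viewer there is one more tool, called after ">>>" by a JSON object that holds its "name" and its "arguments". drive_tool: Moves the arm, as the interface text tells. Its arguments: {"type":"object","properties":{"rows":{"type":"array"}},"required":["rows"]}

```bash
mkdir -p pics; ls; cat > h.py <<'E'
from bench import bot
import numpy as np, cv2
def shot(n,f=None):
    p=bot.read_camera(n)
    if f: cv2.imwrite('pics/'+f,p['frame'])
    return p
def proj(p,X):
    T=np.linalg.inv(p['pose']);c=T[:3,:3]@np.array(X)+T[:3,3];K=p['camera_matrix'];u=K@c;return u[:2]/u[2]
def ray(p,uv,z):
    K=p['camera_matrix'];d=np.linalg.inv(K)@[uv[0],uv[1],1];d=p['pose'][:3,:3]@d;o=p['pose'][:3,3];return o+d*(z-o[2])/d[2]
E
python3 - <<'E'
from h import *
a=shot('top','top1.png');b=shot('scene','scene1.png')
s=bot.read_state();print({k:np.round(v,3).tolist() for k,v in s.items()})
for n in ['jar_pink_mid','jar_teal_mid','jar_black_mid','tin_a_mid','tin_b_mid','tin_c_mid','spot_pink','spot_teal','spot_black','spot_tins','platter_center','platter_mark','knob_grip','marker_mid','jar_magenta_mid','lipstick_mid','terminal_mid','sign_tall','sign_bars','candle_pile','big_candle_3']:
  print(n)
  for q in (a,b):
    print('   ',[(round(r['p'],2),np.round(r['at'],3).tolist(),np.round(proj(q,r['at'])).tolist()) for r in bot.mark_of(q,n)[:4]])
print(np.round(a['pose'],3),a['camera_matrix'])
E
```

```text
pics
{'clock': 0.1, 'joints': [1.179, 0.334, 0.04, 1.466, -0.013, 1.343, -0.058], 'joint_velocities': [0.0, -0.003, -0.001, -0.003, -0.001, 0.001, 0.002], 'joint_torque': [0.005, -65.78, 1.341, -40.471, -0.06, 0.041, 0.0], 'position': [0.187, -0.622, 0.222], 'eef_rot': [-3.14, 0.0, 0.293], 'ft_force': [0.258, -0.159, -0.467], 'moment': [0.0, -0.013, -0.032], 'grasp_force': 0.0, 'grip_width': 0.087}
jar_pink_mid
    []
    []
jar_teal_mid
    [(0.66, [0.451, 0.061, 0.022], [244.0, 245.0])]
    [(0.8, [0.45, 0.068, 0.016], [257.0, 267.0])]
jar_black_mid
    [(0.45, [0.446, 0.314, 0.024], [174.0, 247.0]), (0.45, [0.413, -0.339, 0.034], [354.0, 254.0]), (0.45, [0.632, 0.129, 0.12], [222.0, 191.0])]
    [(0.84, [0.451, 0.319, 0.014], [179.0, 303.0])]
tin_a_mid
    [(0.34, [0.632, 0.126, 0.119], [223.0, 191.0])]
    [(0.63, [0.548, -0.525, 0.008], [374.0, 194.0])]
tin_b_mid
    [(0.44, [0.452, 0.405, 0.006], [151.0, 246.0])]
    [(0.52, [0.449, 0.412, 0.006], [147.0, 321.0])]
tin_c_mid
    [(0.45, [0.444, 0.243, 0.006], [195.0, 248.0])]
    [(0.7, [0.443, 0.245, 0.007], [205.0, 295.0])]
sp
[... 1396 characters left out ...]
, [0.55, -0.523, 0.01], [401.0, 217.0])]
    [(0.64, [0.444, -0.568, 0.006], [404.0, 202.0]), (0.52, [0.545, -0.523, 0.01], [374.0, 194.0])]
terminal_mid
    [(0.82, [0.443, -0.569, 0.008], [415.0, 245.0])]
    [(0.68, [0.442, -0.566, 0.007], [404.0, 202.0])]
sign_tall
    []
    [(0.21, [0.44, 0.243, 0.006], [206.0, 296.0])]
sign_bars
    []
    []
candle_pile
    []
    []
big_candle_3
    []
    [(0.33, [0.448, 0.07, 0.019], [257.0, 266.0])]
[[-0.012 -0.988  0.154  0.332]
 [-1.     0.013  0.002 -0.084]
 [-0.004 -0.154 -0.988  1.503]
 [ 0.     0.     0.     1.   ]] [[405.14657399   0.         281.76616501]
 [  0.         405.14657399 214.34649463]
 [  0.           0.           1.        ]]
```

```bash
cd pics; python3 -c "
import cv2
a=cv2.imread('top1.png')[150:290,120:440];b=cv2.imread('scene1.png')[150:360,100:450]
cv2.imwrite('c1.png',cv2.resize(a,(800,350),interpolation=cv2.INTER_CUBIC));cv2.imwrite('c2.png',cv2.resize(b,(800,480),interpolation=cv2.INTER_CUBIC))"
```

```text
(no output)
```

View pics/c1.png

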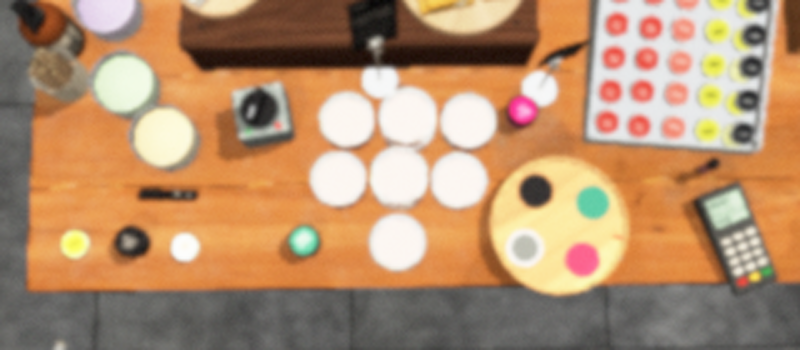

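View pics/c2.png

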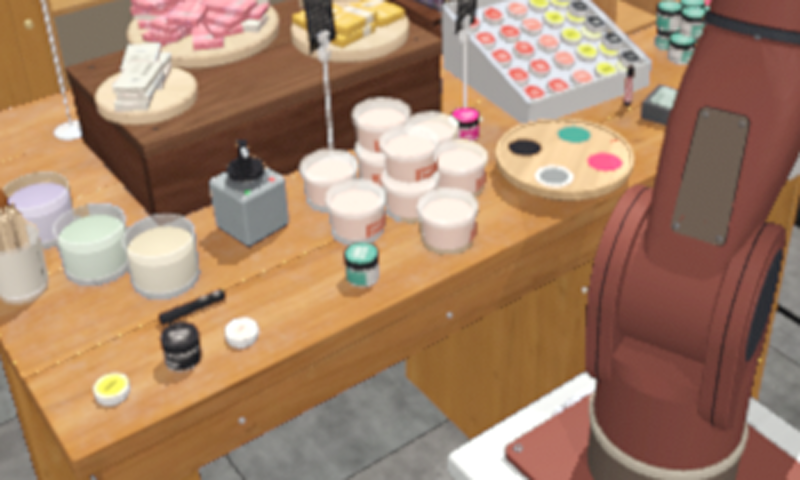

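The pictures show the yellow-green tin (c1 75,243), black jar (130,242), cream tin (185,247) and teal jar (303,240) on the left. There is no pink jar or orange tin. The knob sits on the grey box at (262,110), the platter is at (560,222), and the tall sign is behind the pile at (375,25).

```bash
cat >> h.py <<'E'
def go(xyz,yawdeg=None):
    """print the total tool-frame shift from here to world target"""
    s=bot.read_state();p=np.array(s['position']);y=s['eef_rot'][2];d=np.array(xyz)-p
    t=[np.cos(y)*d[0]+np.sin(y)*d[1],np.sin(y)*d[0]-np.cos(y)*d[1],-d[2]]
    print('at',np.round(p,4),'yaw',round(np.degrees(y),2),'tool shift',np.round(t,4),'turn',None if yawdeg is None else round((np.degrees(y)-yawdeg+180)%360-180,2),'t',s['clock'],'w',round(s['grip_width'],4))
E
python3 - <<'E'
from h import *
a=bot.read_camera('top')
f=lambda x,y:(120+x/2.5,150+y/2.5)
print('tall foot',ray(a,f(380,80),0),'panel',ray(a,f(358,25),.3),ray(a,f(395,25),.3))
print('bars foot',ray(a,f(538,88),0), ray(a,f(565,52),.2))
for q in [(346,118),(468,120),(338,178),(398,178),(460,178),(398,240)]: print('c',ray(a,f(*q),.07).round(3))
E
```

```text
tall foot [ 0.69094579 -0.0444119   0.        ] panel [ 0.68883865 -0.02581458  0.3       ] [ 0.68821213 -0.07126547  0.3       ]
bars foot [ 0.67524989 -0.28422166  0.        ] [ 0.67780502 -0.2948501   0.2       ]
c [0.619 0.003 0.07 ]
c [ 0.613 -0.173  0.07 ]
c [0.532 0.015 0.07 ]
c [ 0.53  -0.071  0.07 ]
c [ 0.529 -0.159  0.07 ]
c [ 0.442 -0.07   0.07 ]
```

>>> {"name": "drive_tool", "arguments": {"rows": [{"delta_pos": [0.0, 0.0, -0.04], "turn": -8.0, "fingers": 0.6}, {"delta_pos": [0.0, 0.0, -0.04], "turn": -8.0, "fingers": 0.6}, {"delta_pos": [0, 0, 0], "turn": -8.0, "fingers": 0.6}, {"delta_pos": [0, 0, 0], "turn": -8.0, "fingers": 0.6}, {"delta_pos": [0, 0, 0], "turn": -8.0, "fingers": 0.6}, {"delta_pos": [0, 0, 0], "turn": -8.0, "fingers": 0.6}, {"delta_pos": [0, 0, 0], "turn": -8.0, "fingers": 0.6}, {"delta_pos": [0, 0, 0], "turn": -8.0, "fingers": 0.6}, {"delta_pos": [0, 0, 0], "turn": -9.2, "fingers": 0.6}]}}

```text
clock: 3.38
position: [0.1876, -0.6223, 0.3025]
eef_rot: [-3.142, -0.0, 1.575]
ft_force: [-0.0, 0.6, 0.4]
grip_width: 0.0521
grasp_force: 0.0
```

>>> {"name": "drive_tool", "arguments": {"rows": [{"delta_pos": [0.055, 0.045, 0], "turn": 0, "fingers": 0.6}, {"delta_pos": [0.055, 0.045, 0], "turn": 0, "fingers": 0.6}, {"delta_pos": [0.055, 0.045, 0], "turn": 0, "fingers": 0.6}, {"delta_pos": [0.055, 0.045, 0], "turn": 0, "fingers": 0.6}, {"delta_pos": [0.055, 0.045, 0], "turn": 0, "fingers": 0.6}, {"delta_pos": [0.055, 0.035, 0], "turn": 0, "fingers": 0.6}, {"delta_pos": [0.055, 0.01, 0], "turn": 0, "fingers": 0.6}, {"delta_pos": [0.055, 0.0, 0], "turn": 0, "fingers": 0.6}, {"delta_pos": [0.055, 0.0, 0], "turn": 0, "fingers": 0.6}, {"delta_pos": [0.06, 0.0, 0], "turn": 0, "fingers": 0.6}, {"delta_pos": [0.06, 0.0, 0], "turn": 0, "fingers": 0.6}, {"delta_pos": [0.06, 0.0, 0], "turn": 0, "fingers": 0.6}]}}

```text
clock: 4.88
position: [0.429, 0.0191, 0.3028]
eef_rot: [3.141, 0.001, 1.57]
ft_force: [2.2, -0.1, 0.7]
grip_width: 0.052
grasp_force: 0.0
```

>>> {"name": "drive_tool", "arguments": {"rows": [{"delta_pos": [0.04, 0.02, 0], "turn": 0, "fingers": 0.6}, {"delta_pos": [0.03, 0.04, 0], "turn": 0, "fingers": 0.6}, {"delta_pos": [0.0, 0.04, 0.02], "turn": 0, "fingers": 0.6}, {"delta_pos": [0.0, 0.03, 0.02], "turn": 0, "fingers": 0.6}, {"delta_pos": [0, 0, 0], "turn": 0, "fingers": 0.6}, {"delta_pos": [0, 0, 0], "turn": 0, "fingers": 0.6}]}}

```text
clock: 5.62
position: [0.559, 0.0876, 0.2629]
eef_rot: [-3.141, -0.0, 1.571]
ft_force: [0.0, 0.8, 0.7]
grip_width: 0.0523
grasp_force: 0.0
```

```bash
cat >> h.py <<'E'
def wproj(p,X):
    T=np.linalg.inv(p['pose']);c=T[:3,:3]@np.array(X,float)+T[:3,3];K=p['camera_matrix'];r=np.hypot(c[0],c[1]);th=np.arctan2(r,c[2])
    return np.array([K[0,2]+K[0,0]*th*c[0]/r,K[1,2]+K[1,1]*th*c[1]/r])
def wray(p,uv,z):
    K=p['camera_matrix'];a=np.array([(uv[0]-K[0,2])/K[0,0],(uv[1]-K[1,2])/K[1,1]]);th=np.hypot(*a)
    d=np.r_[np.sin(th)*a/max(th,1e-9),np.cos(th)];d=p['pose'][:3,:3]@d;o=p['pose'][:3,3];return o+d*(z-o[2])/d[2]
def marks(p,*ns):
    for n in ns: print(n,[(round(r['p'],2),np.round(r['at'],4).tolist(),np.round(wproj(p,r['at'])).tolist()) for r in bot.mark_of(p,n)[:3]])
E
python3 - <<'E'
from h import *
a=shot('wrist','w1.png');go((0.632,0.125,0.2))
marks(a,'knob_grip');print(a['pose'].round(3),a['camera_matrix'])
print(wproj(a,(0.632,.125,.131)))
E
```

```text
at [0.559  0.0875 0.2634] yaw 90.0 tool shift [0.0375 0.073  0.0634] turn None t 5.675 w 0.0521
knob_grip [(0.85, [0.6304, 0.1223, 0.1144], [348.0, 165.0])]
[[ 1.     0.    -0.     0.56 ]
 [ 0.    -0.966 -0.257  0.159]
 [-0.     0.257 -0.966  0.425]
 [ 0.     0.     0.     1.   ]] [[325.1922621    0.         275.85595243]
 [  0.         325.1922621  210.65071316]
 [  0.           0.           1.        ]]
[353.40944866 164.2560264 ]
```

View pics/w1.png

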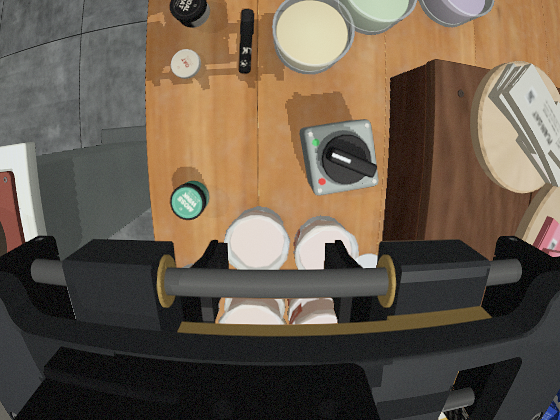

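The wrist view shows the bar running from (328,152), the white pointer end by the green dot (317,143), to (375,173). The red dot is at (321,182), so turning off means turning counter-clockwise.

```bash
python3 - <<'E'
from h import *
a=bot.read_camera('wrist')
P=wray(a,(329,153),.131);Q=wray(a,(375,171),.131);print(P,Q,np.hypot(*(Q-P)[:2]),np.degrees(np.arctan2(*(Q-P)[1::-1])))
print('box',[wray(a,q,.08).round(3) for q in [(301,129),(366,120),(378,184),(316,194)]])
r=wray(a,(392,150),0);print('riser foot',r,[wray(a,(436,150),z)[0].round(3) for z in (.06,.08,.1,.12,.14)])
print(bot.read_state()['joints'][6])
f=a['frame'][110:205,290:390];cv2.imwrite('pics/k.png',cv2.resize(f,(800,600),interpolation=cv2.INTER_CUBIC))
E
```

```text
[0.60907167 0.13458428 0.131     ] [0.65397565 0.11873572 0.131     ] 0.04761874473325354 -19.440138511784212
box [array([0.587, 0.156, 0.08 ]), array([0.658, 0.168, 0.08 ]), array([0.675, 0.097, 0.08 ]), array([0.604, 0.085, 0.08 ])]
riser foot [0.71901597 0.13057127 0.        ] [np.float64(0.756), np.float64(0.745), np.float64(0.735), np.float64(0.724), np.float64(0.713)]
-0.3793878435875533
```

View pics/k.png

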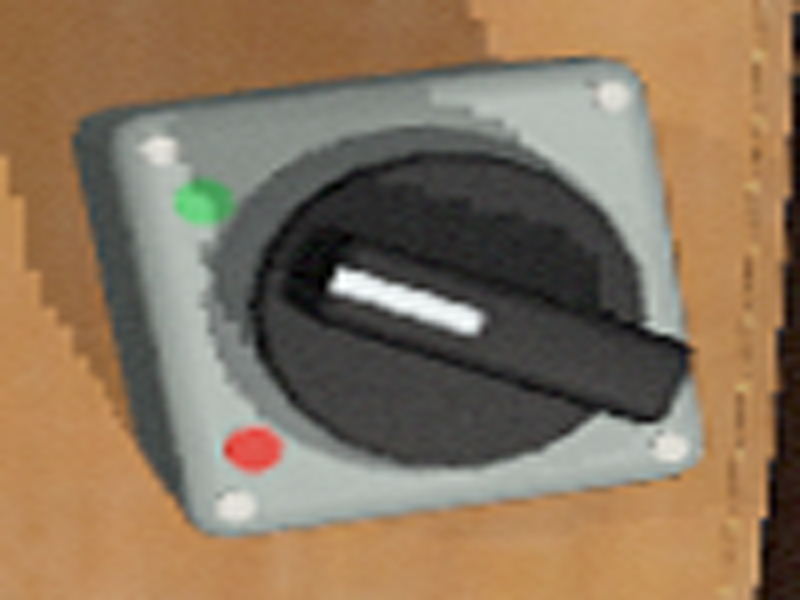

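```bash
python3 - <<'E'
from h import *
a=bot.read_camera('wrist')
for p,q in [((330,160.3),(370,177.3)),((335,147.7),(376.2,164.6)),((290+338/8,110+280/6.316),(290+482/8,110+325/6.316))]:
    P=wray(a,p,.131);Q=wray(a,q,.131);print((P+Q)/2,np.hypot(*(Q-P)[:2]),np.degrees(np.arctan2(*(Q-P)[1::-1])))
print(np.mean([wray(a,q,.08) for q in [(301,129),(366,120),(378,184),(316,194)]],0))
go((0.632,0.126,0.2),157)
E
```

```text
[0.62984731 0.12005934 0.131     ] 0.04202368469109319 -21.2937509644162
[0.63480465 0.13204618 0.131     ] 0.04292307263381976 -20.082509563819443
[0.62083675 0.13011751 0.131     ] 0.01831497599543041 -19.97230942145863
[0.63110339 0.12621288 0.08      ]
at [0.5591 0.0872 0.2636] yaw 89.98 tool shift [0.0388 0.0729 0.0636] turn -67.02 t 5.825 w 0.0521
```

>>> {"name": "drive_tool", "arguments": {"rows": [{"delta_pos": [0.02, 0.0365, 0.0], "turn": 0, "fingers": 0.4}, {"delta_pos": [0.0188, 0.0363, 0.0], "turn": 0, "fingers": 0.4}, {"delta_pos": [0, 0, 0], "turn": -10, "fingers": 0.4}, {"delta_pos": [0, 0, 0], "turn": -10, "fingers": 0.4}, {"delta_pos": [0, 0, 0], "turn": -10, "fingers": 0.4}, {"delta_pos": [0, 0, 0], "turn": -10, "fingers": 0.4}, {"delta_pos": [0, 0, 0.02], "turn": -10, "fingers": 0.4}, {"delta_pos": [0, 0, 0.03], "turn": -10, "fingers": 0.4}, {"delta_pos": [0, 0, 0.03], "turn": -9.5, "fingers": 0.4}, {"delta_pos": [0, 0, 0.0], "turn": 0, "fingers": 0.4}, {"delta_pos": [0, 0, 0.0], "turn": 0, "fingers": 0.4}]}}

```text
clock: 7.2
position: [0.6326, 0.126, 0.1842]
eef_rot: [3.141, 0.001, 2.779]
ft_force: [-0.2, -0.1, 0.5]
grip_width: 0.035
grasp_force: 0.0
```

```bash
python3 - <<'E'
from h import *
a=shot('wrist','w2.png');go((0.6318,0.126,0.107),159.5)
marks(a,'knob_grip');print(wproj(a,(0.632,.126,.131)))
E
```

```text
at [0.6328 0.1262 0.1845] yaw 159.29 tool shift [ 0.0009 -0.0005  0.0775] turn -0.21 t 7.25 w 0.0349
knob_grip [(0.64, [0.6299, 0.1223, 0.1179], [268.0, 220.0])]
[273.20368079 226.42425146]
```

View pics/w2.png

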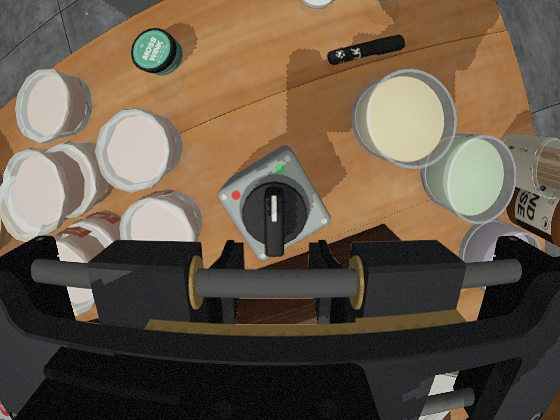

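The bar shows vertical at column 274, midway between the fingers (235 and 315), so it is well aligned. I'll go down, grip, push in and turn.

>>> {"name": "drive_tool", "arguments": {"rows": [{"delta_pos": [0, 0, 0.04], "turn": 0, "fingers": 0.4}, {"delta_pos": [0, 0, 0.025], "turn": 0, "fingers": 0.4}, {"delta_pos": [0, 0, 0.012], "turn": 0, "fingers": 0.4}, {"delta_pos": [0, 0, 0], "turn": 0, "fingers": 0.1}, {"delta_pos": [0, 0, 0], "turn": 0, "fingers": 0.0}, {"delta_pos": [0, 0, 0], "turn": 0, "fingers": 0.0}, {"delta_pos": [0, 0, 0], "turn": 0, "fingers": 0.0}]}}

```text
clock: 8.18
position: [0.6324, 0.125, 0.1063]
eef_rot: [-3.141, 0.001, 2.782]
ft_force: [-2.6, -3.7, 2.5]
grip_width: 0.0135
grasp_force: 30.0
```

>>> {"name": "drive_tool", "arguments": {"rows": [{"delta_pos": [0, 0, 0.003], "turn": 0, "fingers": 0.0}, {"delta_pos": [0, 0, 0.003], "turn": 0, "fingers": 0.0}, {"delta_pos": [0, 0, 0.003], "turn": 0, "fingers": 0.0}, {"delta_pos": [0, 0, 0], "turn": 0, "fingers": 0.0}]}}

```text
clock: 8.68
position: [0.6325, 0.125, 0.0979]
eef_rot: [-3.14, 0.001, 2.782]
ft_force: [-5.3, -5.9, 10.9]
grip_width: 0.0139
grasp_force: 30.0
```

>>> {"name": "drive_tool", "arguments": {"rows": [{"delta_pos": [0, 0, 0], "turn": -7, "fingers": 0.0}, {"delta_pos": [0, 0, 0], "turn": -7, "fingers": 0.0}, {"delta_pos": [0, 0, 0], "turn": -7, "fingers": 0.0}, {"delta_pos": [0, 0, 0], "turn": -7, "fingers": 0.0}, {"delta_pos": [0, 0, 0], "turn": -7, "fingers": 0.0}, {"delta_pos": [0, 0, 0], "turn": -7, "fingers": 0.0}, {"delta_pos": [0, 0, 0], "turn": -7, "fingers": 0.0}, {"delta_pos": [0, 0, 0], "turn": -7, "fingers": 0.0}, {"delta_pos": [0, 0, 0], "turn": -7, "fingers": 0.0}, {"delta_pos": [0, 0, 0], "turn": -5, "fingers": 0.0}, {"delta_pos": [0, 0, 0], "turn": 0, "fingers": 0.0}]}}

```text
clock: 10.05
position: [0.6321, 0.1261, 0.0979]
eef_rot: [-3.142, 0.0, -2.312]
ft_force: [-5.1, -3.3, 11.4]
grip_width: 0.0137
grasp_force: 30.0
```

```bash
python3 - <<'E'
from h import *
s=bot.read_state();print(s['moment'],s['ft_force'],s['joints']);go((0.6318,0.126,0.107),229)
E
```

```text
[-0.60179997  1.22112104  0.00641307] [-5.11201214 -3.30756541 11.36794584] [ 0.56060882  0.75011206 -1.22047984  1.57878418  0.72022312  1.32842861
  1.64598382]
at [0.6321 0.1261 0.0979] yaw -132.47 tool shift [ 0.0003  0.0002 -0.0091] turn -1.47 t 10.05 w 0.0137
```

>>> {"name": "drive_tool", "arguments": {"rows": [{"delta_pos": [0, 0, 0], "turn": -2, "fingers": 0.0}, {"delta_pos": [0, 0, 0], "turn": -2, "fingers": 0.0}, {"delta_pos": [0, 0, 0], "turn": -1, "fingers": 0.0}, {"delta_pos": [0, 0, 0], "turn": 0, "fingers": 0.0}]}}

```text
clock: 10.55
position: [0.6322, 0.1262, 0.0979]
eef_rot: [3.142, 0.001, -2.227]
ft_force: [-4.5, -2.6, 9.5]
grip_width: 0.0145
grasp_force: 30.0
```

```bash
python3 - <<'E'
from h import *
s=bot.read_state();print(s['moment'],s['joints']);go((0.6318,0.126,0.107),229)
E
```

```text
[-0.36643702  1.13627757 -0.71351506] [ 0.56396852  0.75592104 -1.22872939  1.57854584  0.72730724  1.33230299
  1.72708665]
at [0.6322 0.1262 0.0979] yaw -127.58 tool shift [ 0.0004  0.0002 -0.0091] turn 3.42 t 10.55 w 0.0145
```

The end stop is felt (0.7 N m). I'll let the knob spring out, then open and rise.

>>> {"name": "drive_tool", "arguments": {"rows": [{"delta_pos": [0, 0, -0.004], "turn": 0.5, "fingers": 0.0}, {"delta_pos": [0, 0, -0.005], "turn": 0.5, "fingers": 0.0}, {"delta_pos": [0, 0, 0], "turn": 0, "fingers": 0.3}, {"delta_pos": [0, 0, 0], "turn": 0, "fingers": 0.35}, {"delta_pos": [0, 0, 0], "turn": 0, "fingers": 0.35}, {"delta_pos": [0, 0, -0.03], "turn": 0, "fingers": 0.35}, {"delta_pos": [0, 0, -0.05], "turn": 0, "fingers": 0.4}, {"delta_pos": [0, 0, -0.06], "turn": 5, "fingers": 0.5}, {"delta_pos": [0, 0, 0], "turn": 10, "fingers": 0.7}, {"delta_pos": [0, 0, 0], "turn": 10, "fingers": 0.7}, {"delta_pos": [0, 0, 0], "turn": 10, "fingers": 0.7}, {"delta_pos": [0, 0, 0], "turn": 10, "fingers": 0.7}]}}

```text
clock: 12.05
position: [0.6321, 0.126, 0.2453]
eef_rot: [3.141, -0.0, -3.034]
ft_force: [0.0, 0.2, 0.1]
grip_width: 0.0603
grasp_force: 0.0
```

>>> {"name": "drive_tool", "arguments": {"rows": [{"delta_pos": [0, 0, 0], "turn": 10, "fingers": 0.8}, {"delta_pos": [0, 0, 0], "turn": 10, "fingers": 0.8}, {"delta_pos": [0, 0, 0], "turn": 10, "fingers": 0.8}, {"delta_pos": [0, 0, 0], "turn": 10, "fingers": 0.8}, {"delta_pos": [0, 0, 0], "turn": 10, "fingers": 0.8}, {"delta_pos": [0, 0, 0], "turn": 10, "fingers": 0.8}, {"delta_pos": [0, 0, 0], "turn": 10, "fingers": 0.8}, {"delta_pos": [0, 0, 0], "turn": 10, "fingers": 0.8}, {"delta_pos": [0, 0, 0], "turn": 10, "fingers": 0.8}, {"delta_pos": [0, 0, 0], "turn": 6.5, "fingers": 0.8}, {"delta_pos": [0, 0, 0], "turn": 0, "fingers": 0.8}]}}

```text
clock: 13.42
position: [0.6321, 0.1261, 0.2454]
eef_rot: [-3.142, 0.0, 1.572]
ft_force: [-1.0, -0.1, 0.5]
grip_width: 0.0702
grasp_force: 0.0
```

```bash
python3 - <<'E'
from h import *
a=shot('wrist','w3.png');marks(a,'knob_grip','tin_b_mid','tin_c_mid','jar_black_mid','jar_teal_mid')
b=bot.read_camera('scene')
for n in ['tin_b_mid','tin_c_mid','jar_black_mid','jar_teal_mid']: print(n,[(round(r['p'],2),np.round(r['at'],4).tolist()) for r in bot.mark_of(b,n)[:2]])
go((0.44,0.24,0.2),90);print(bot.read_state()['joints'])
E
```

```text
knob_grip [(0.81, [0.63, 0.1189, 0.1171], [272.0, 212.0])]
tin_b_mid []
tin_c_mid [(0.9, [0.4392, 0.2449, 0.0086], [126.0, 96.0])]
jar_black_mid [(0.82, [0.4236, 0.3167, 0.0176], [114.0, 44.0])]
jar_teal_mid [(0.94, [0.4487, 0.0647, 0.0203], [138.0, 232.0])]
tin_b_mid [(0.51, [0.4461, 0.4112, 0.004])]
tin_c_mid [(0.61, [0.4419, 0.244, 0.0099]), (0.55, [0.4153, -0.3358, 0.0344])]
jar_black_mid [(0.81, [0.4267, 0.3174, 0.0138]), (0.74, [0.4987, -0.3564, 0.031])]
jar_teal_mid [(0.72, [0.4481, 0.0689, 0.0185]), (0.19, [0.4407, 0.2425, 0.0089])]
at [0.6322 0.1259 0.2456] yaw 89.99 tool shift [ 0.1141 -0.1922  0.0456] turn -0.01 t 13.975 w 0.0696
[ 0.31204208  0.41670542 -0.78673035  1.41168456  0.29342755  1.43304132
 -0.47170419]
```

View pics/w3.png

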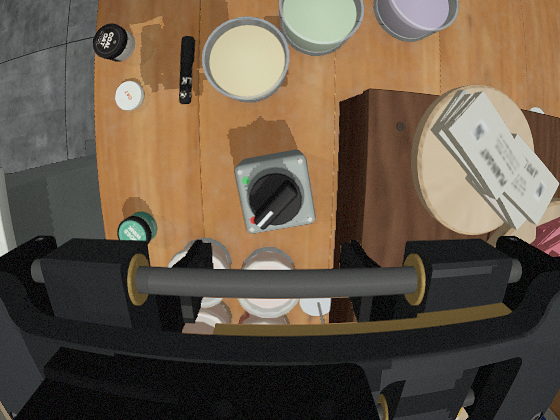

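The pointer is now at the red dot (254,218) and the knob is out. The black jar has been knocked to x≈0.425. I'll take the teal jar first.

>>> {"name": "drive_tool", "arguments": {"rows": [{"delta_pos": [-0.012, -0.05, 0], "turn": 0, "fingers": 0.85}, {"delta_pos": [-0.015, -0.05, 0], "turn": 0, "fingers": 0.85}, {"delta_pos": [-0.016, -0.05, 0.02], "turn": 0, "fingers": 0.85}, {"delta_pos": [-0.016, -0.033, 0.04], "turn": 0, "fingers": 0.85}, {"delta_pos": [0, 0, 0.04], "turn": 0, "fingers": 0.85}, {"delta_pos": [0, 0, 0.03], "turn": 0, "fingers": 0.85}, {"delta_pos": [0, 0, 0], "turn": 0, "fingers": 0.85}, {"delta_pos": [0, 0, 0], "turn": 0, "fingers": 0.85}]}}

```text
clock: 14.98
position: [0.4499, 0.0673, 0.1167]
eef_rot: [3.14, -0.0, 1.571]
ft_force: [0.2, -1.2, 1.3]
grip_width: 0.074
grasp_force: 0.0
```

```bash
python3 - <<'E'
from h import *
a=shot('wrist','w4.png');marks(a,'jar_teal_mid','jar_black_mid','tin_c_mid')
go((0.4485,0.0665,0.025),90)
E
```

```text
jar_teal_mid [(0.6, [0.4512, 0.0636, 0.0207], [276.0, 218.0])]
jar_black_mid []
tin_c_mid [(0.84, [0.4416, 0.2468, 0.0087], [264.0, 2.0])]
at [0.4499 0.0671 0.1166] yaw 89.98 tool shift [-0.0006 -0.0014  0.0916] turn -0.02 t 15.175 w 0.0742
```

View pics/w4.png

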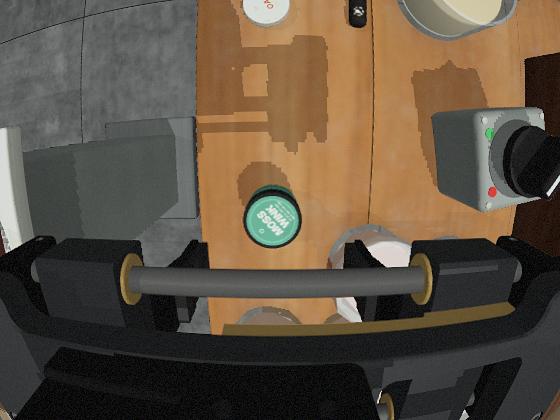

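```bash
python3 - <<'E'
from h import *
a=bot.read_camera('wrist');print(wray(a,(272.3,218.7),.04))
E
```

```text
[0.44860732 0.06843324 0.04      ]
```

>>> {"name": "drive_tool", "arguments": {"rows": [{"delta_pos": [0, -0.001, 0], "turn": -10, "fingers": 0.8}, {"delta_pos": [0, 0, 0], "turn": -10, "fingers": 0.8}, {"delta_pos": [0, 0, 0], "turn": -10, "fingers": 0.8}, {"delta_pos": [0, 0, 0.04], "turn": 0, "fingers": 0.8}, {"delta_pos": [0, 0, 0.04], "turn": 0, "fingers": 0.8}, {"delta_pos": [0, 0, 0.024], "turn": 0, "fingers": 0.8}, {"delta_pos": [0, 0, 0], "turn": 0, "fingers": 0.5}, {"delta_pos": [0, 0, 0], "turn": 0, "fingers": 0.4}, {"delta_pos": [0, 0, 0], "turn": 0, "fingers": 0.4}, {"delta_pos": [0, 0, 0], "turn": 0, "fingers": 0.4}]}}

```text
clock: 16.48
position: [0.449, 0.0669, 0.0127]
eef_rot: [3.14, 0.001, 2.094]
ft_force: [-2.8, -0.2, 8.6]
grip_width: 0.0451
grasp_force: 30.0
```

>>> {"name": "drive_tool", "arguments": {"rows": [{"delta_pos": [0, 0, -0.04], "turn": 0, "fingers": 0.4}, {"delta_pos": [0, 0, -0.05], "turn": 10, "fingers": 0.4}, {"delta_pos": [0, 0, -0.05], "turn": 10, "fingers": 0.4}, {"delta_pos": [0, 0, -0.05], "turn": 10, "fingers": 0.4}, {"delta_pos": [-0.05, 0.002, 0], "turn": 0, "fingers": 0.4}, {"delta_pos": [-0.06, 0.002, 0], "turn": 0, "fingers": 0.4}, {"delta_pos": [-0.06, 0.002, 0], "turn": 0, "fingers": 0.4}, {"delta_pos": [-0.06, 0.002, 0], "turn": 0, "fingers": 0.4}, {"delta_pos": [-0.06, 0.002, 0], "turn": 0, "fingers": 0.4}, {"delta_pos": [-0.06, 0.002, 0], "turn": 0, "fingers": 0.4}, {"delta_pos": [-0.06, 0.002, 0], "turn": 0, "fingers": 0.4}, {"delta_pos": [-0.057, 0.002, 0], "turn": 0, "fingers": 0.4}]}}

```text
clock: 17.98
position: [0.4637, -0.4022, 0.2022]
eef_rot: [3.141, 0.001, 1.57]
ft_force: [0.7, 0.9, -0.1]
grip_width: 0.045
grasp_force: 30.0
```

>>> {"name": "drive_tool", "arguments": {"rows": [{"delta_pos": [0, 0, 0], "turn": 0, "fingers": 0.4}, {"delta_pos": [0, 0, 0], "turn": 0, "fingers": 0.4}]}}

```text
clock: 18.23
position: [0.4642, -0.3994, 0.2016]
eef_rot: [3.141, -0.001, 1.571]
ft_force: [0.6, 0.5, -1.2]
grip_width: 0.0453
grasp_force: 30.0
```

```bash
python3 - <<'E'
from h import *
a=shot('wrist','w5.png');marks(a,'spot_pink','spot_teal','spot_black','spot_tins','platter_center','platter_mark','jar_teal_mid')
go((0.497,-0.356,0.05),90)
E
```

```text
spot_pink [(0.56, [0.4157, -0.3351, 0.0331], [227.0, 134.0]), (0.41, [0.5132, -0.2705, 0.0351], [323.0, 71.0])]
spot_teal [(0.87, [0.4989, -0.3546, 0.0343], [309.0, 152.0])]
spot_black []
spot_tins [(0.62, [0.433, -0.2535, 0.0385], [243.0, 53.0])]
platter_center [(0.96, [0.4652, -0.3045, 0.0316], [276.0, 103.0]), (0.22, [0.4456, -0.3853, 0.0291], [257.0, 181.0])]
platter_mark [(0.6, [0.4429, -0.3899, 0.035], [254.0, 187.0])]
jar_teal_mid [(0.7, [0.6333, -0.2593, 0.006], [421.0, 74.0]), (0.56, [0.4628, -0.4021, 0.2098], [271.0, 272.0])]
at [ 0.4641 -0.3996  0.2018] yaw 90.02 tool shift [0.0436 0.0329 0.1518] turn 0.02 t 18.625 w 0.0447
```

View pics/w5.png

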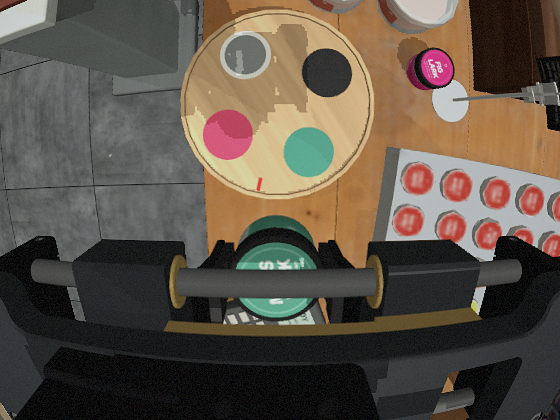

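```bash
python3 - <<'E'
from h import *
a=bot.read_camera('wrist');f=cv2.cvtColor(a['frame'],cv2.COLOR_BGR2HSV)
def cen(m,box):
    x0,y0,x1,y1=box;k=np.zeros(m.shape,bool);k[y0:y1,x0:x1]=1;ys,xs=np.nonzero(m&k)
    P=np.array([wray(a,(u,v),.032)[:2] for u,v in zip(xs,ys)]);return (P.min(0)+P.max(0))/2,P.max(0)-P.min(0)
H,S,V=f[...,0],f[...,1],f[...,2]
r={}
r['teal']=cen((H>70)&(H<95)&(S>100),(280,120,340,182))
r['pink']=cen(((H>165)|(H<5))&(S>130),(195,105,256,165))
r['black']=cen((V<75)&(S<120),(298,44,356,102))
r['tins']=cen((S<60),(214,25,278,86))
for k,v in r.items(): print(k,v)
print('tick',wray(a,(259,184),.032))
c=np.array([v[0] for v in (r['pink'],r['teal'],r['black'],r['tins'])]);m=c.mean(0);print('centre',m,np.hypot(*(c-m).T))
t=np.unwrap(np.arctan2(*(c-m).T[::-1]))-np.arange(4)*np.pi/2;t0=t.mean();print('ang',np.degrees(t),'fit',[(m+.06*np.array([np.cos(t0+i*np.pi/2),np.sin(t0+i*np.pi/2)])).round(4).tolist() for i in range(4)])
go((r['teal'][0][0],r['teal'][0][1],.05))
E
```

```text
teal (array([ 0.49894955, -0.35383997]), array([0.05053126, 0.04963858]))
pink (array([ 0.41580001, -0.33591565]), array([0.05084952, 0.04974762]))
black (array([ 0.51693791, -0.27114982]), array([0.05050059, 0.05101903]))
tins (array([ 0.43401384, -0.25268831]), array([0.05092779, 0.05190291]))
tick [ 0.44790595 -0.38817872  0.032     ]
centre [ 0.46642533 -0.30339844] [0.06016886 0.06001811 0.05992908 0.06018323]
ang [-147.28691266 -147.18646487 -147.44472212 -147.41523418] fit [[0.4159, -0.3358], [0.4988, -0.3539], [0.5169, -0.271], [0.434, -0.2529]]
at [ 0.464  -0.3997  0.2017] yaw 90.0 tool shift [0.0459 0.0349 0.1517] turn None t 18.675 w 0.045
```

>>> {"name": "drive_tool", "arguments": {"rows": [{"delta_pos": [0.0258, 0.0178, 0], "turn": 0, "fingers": 0.4}, {"delta_pos": [0.02, 0.017, 0.03], "turn": 0, "fingers": 0.4}, {"delta_pos": [0, 0, 0.05], "turn": 0, "fingers": 0.4}, {"delta_pos": [0, 0, 0.04], "turn": 0, "fingers": 0.4}, {"delta_pos": [0, 0, 0.02], "turn": 0, "fingers": 0.4}, {"delta_pos": [0, 0, 0.01], "turn": 0, "fingers": 0.4}, {"delta_pos": [0, 0, 0.005], "turn": 0, "fingers": 0.4}, {"delta_pos": [0, 0, 0.0], "turn": 0, "fingers": 0.4}]}}

```text
clock: 19.68
position: [0.4992, -0.3546, 0.0474]
eef_rot: [3.141, 0.001, 1.57]
ft_force: [0.3, -0.6, -1.3]
grip_width: 0.0452
grasp_force: 30.0
```

```bash
python3 - <<'E'
from h import *
go((.4988,-.3539,.0450));print(bot.read_state()['ft_force'])
E
```

```text
at [ 0.4992 -0.3546  0.0474] yaw 89.97 tool shift [ 0.0007 -0.0004  0.0024] turn None t 19.675 w 0.0452
[ 0.25350074 -0.56605152 -1.29474747]
```

>>> {"name": "drive_tool", "arguments": {"rows": [{"delta_pos": [0.0005, 0, 0.002], "turn": 0, "fingers": 0.4}, {"delta_pos": [0, 0, 0], "turn": 0, "fingers": 0.4}, {"delta_pos": [0, 0, 0], "turn": 0, "fingers": 0.55}, {"delta_pos": [0, 0, 0], "turn": 0, "fingers": 0.65}, {"delta_pos": [0, 0, 0], "turn": 0, "fingers": 0.65}, {"delta_pos": [0, 0, -0.03], "turn": 0, "fingers": 0.65}, {"delta_pos": [0, 0, -0.05], "turn": 0, "fingers": 0.65}, {"delta_pos": [-0.02, -0.017, -0.06], "turn": 0, "fingers": 0.65}, {"delta_pos": [-0.026, -0.018, -0.014], "turn": 0, "fingers": 0.65}, {"delta_pos": [0, 0, 0], "turn": 0, "fingers": 0.65}, {"delta_pos": [0, 0, 0], "turn": 0, "fingers": 0.65}]}}

```text
clock: 21.05
position: [0.4646, -0.3982, 0.1953]
eef_rot: [-3.141, -0.001, 1.571]
ft_force: [0.1, 0.3, -0.3]
grip_width: 0.0566
grasp_force: 0.0
```

```bash
cat >> h.py <<'E'
def blob(a,m,box,z):
    x0,y0,x1,y1=box;k=np.zeros(m.shape,bool);k[y0:y1,x0:x1]=1;n,l,st,_=cv2.connectedComponentsWithStats((m&k).astype(np.uint8))
    i=1+np.argmax(st[1:,4]);ys,xs=np.nonzero(l==i)
    P=np.array([wray(a,(u,v),z)[:2] for u,v in zip(xs,ys)]);return (P.min(0)+P.max(0))/2,P.max(0)-P.min(0)
E
python3 - <<'E'
from h import *
a=shot('wrist','w6.png');marks(a,'jar_teal_mid','spot_teal','platter_mark');go((.44,.24,.2))
f=cv2.cvtColor(a['frame'],cv2.COLOR_BGR2HSV);H,S,V=f[...,0],f[...,1],f[...,2]
print(blob(a,(H>70)&(H<95)&(S>100),(280,110,350,200),.072))
cv2.imwrite('pics/w6c.png',a['frame'][:240,150:400])
E
```

```text
jar_teal_mid [(0.65, [0.5013, -0.3539, 0.0537], [314.0, 155.0])]
spot_teal []
platter_mark [(0.78, [0.447, -0.389, 0.0314], [257.0, 187.0]), (0.47, [0.5104, -0.2697, 0.0378], [322.0, 70.0])]
at [ 0.465  -0.3977  0.1951] yaw 90.07 tool shift [ 0.6377 -0.0242 -0.0049] turn None t 21.25 w 0.0568
(array([ 0.49921561, -0.35254245]), array([0.02961876, 0.03125154]))
```

View pics/w6c.png

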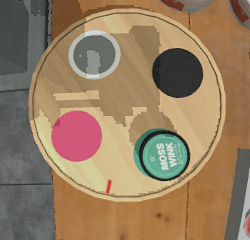

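The teal jar stands on its spot, 1.5 mm off centre, and the tick at (257,187) hasn't moved. Next is the cream tin.

>>> {"name": "drive_tool", "arguments": {"rows": [{"delta_pos": [0.058, 0, -0.01], "turn": 0, "fingers": 0.7}, {"delta_pos": [0.058, -0.003, 0], "turn": 0, "fingers": 0.7}, {"delta_pos": [0.058, -0.003, 0], "turn": 0, "fingers": 0.7}, {"delta_pos": [0.058, -0.003, 0], "turn": 0, "fingers": 0.7}, {"delta_pos": [0.058, -0.003, 0], "turn": 0, "fingers": 0.7}, {"delta_pos": [0.058, -0.003, 0], "turn": 0, "fingers": 0.7}, {"delta_pos": [0.058, -0.003, 0], "turn": 0, "fingers": 0.7}, {"delta_pos": [0.058, -0.003, 0], "turn": 0, "fingers": 0.7}, {"delta_pos": [0.058, -0.003, 0.02], "turn": 0, "fingers": 0.7}, {"delta_pos": [0.058, 0, 0.03], "turn": 0, "fingers": 0.7}, {"delta_pos": [0.058, 0, 0.03], "turn": 0, "fingers": 0.7}, {"delta_pos": [0, 0, 0.02], "turn": 0, "fingers": 0.7}]}}

```text
clock: 22.75
position: [0.4386, 0.2395, 0.1072]
eef_rot: [-3.14, -0.003, 1.578]
ft_force: [-0.0, -0.0, -0.1]
grip_width: 0.0612
grasp_force: 0.0
```

>>> {"name": "drive_tool", "arguments": {"rows": [{"delta_pos": [0, 0, 0], "turn": 0, "fingers": 0.7}, {"delta_pos": [0, 0, 0], "turn": 0, "fingers": 0.7}]}}

```text
clock: 23.0
position: [0.4414, 0.2332, 0.109]
eef_rot: [3.141, 0.0, 1.569]
ft_force: [-0.3, 0.4, 0.7]
grip_width: 0.0614
grasp_force: 0.0
```

```bash
python3 - <<'E'
from h import *
a=shot('wrist','w7.png');marks(a,'tin_c_mid','jar_black_mid','tin_b_mid')
q=wproj(a,(.441,.245,.013));print(q)
f=cv2.cvtColor(a['frame'],cv2.COLOR_BGR2HSV);H,S,V=f[...,0],f[...,1],f[...,2]
u,v=q.astype(int);c,e=blob(a,(S<70)&(V>150),(u-40,v-40,u+40,v+40),.013);print(c,e);go((*c,.02),90)
E
```

```text
tin_c_mid [(0.71, [0.4396, 0.2436, 0.0086], [272.0, 200.0])]
jar_black_mid [(0.88, [0.4277, 0.3147, 0.0158], [256.0, 113.0])]
tin_b_mid [(0.71, [0.4493, 0.4073, 0.0058], [283.0, 6.0]), (0.58, [0.5192, 0.2704, 0.011], [368.0, 169.0]), (0.33, [0.4414, 0.2451, 0.0073], [274.0, 198.0])]
[273.65950508 199.58173189]
[0.44290819 0.24560328] [0.03770042 0.03769128]
at [0.4416 0.2334 0.1093] yaw 89.88 tool shift [0.0122 0.0013 0.0893] turn -0.12 t 23.2 w 0.0608
```

View pics/w7.png

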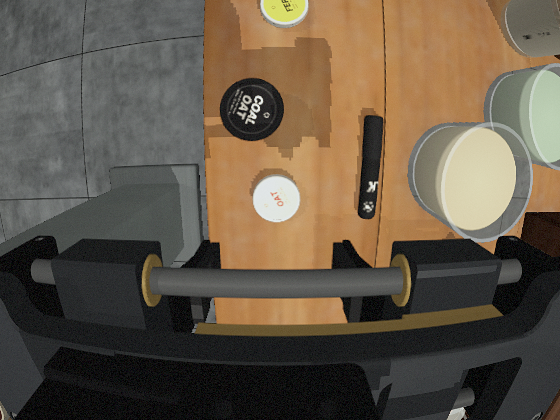

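The cream tin is at (276,199), with the marker well clear at (370,165).

>>> {"name": "drive_tool", "arguments": {"rows": [{"delta_pos": [0.0122, 0.0013, 0.03], "turn": 0, "fingers": 0.65}, {"delta_pos": [0, 0, 0.045], "turn": 0, "fingers": 0.65}, {"delta_pos": [0, 0, 0.02], "turn": 0, "fingers": 0.65}, {"delta_pos": [0, 0, 0.009], "turn": 0, "fingers": 0.65}, {"delta_pos": [0, 0, 0], "turn": 0, "fingers": 0.5}, {"delta_pos": [0, 0, 0], "turn": 0, "fingers": 0.35}, {"delta_pos": [0, 0, 0], "turn": 0, "fingers": 0.35}, {"delta_pos": [0, 0, 0], "turn": 0, "fingers": 0.35}]}}

```text
clock: 24.2
position: [0.4429, 0.2467, 0.0055]
eef_rot: [3.14, -0.0, 1.57]
ft_force: [-0.2, -1.5, 7.9]
grip_width: 0.0385
grasp_force: 30.0
```

```bash
python3 - <<'E'
from h import *
go((.44,.24,.2));print(bot.read_state()['ft_force'],bot.read_state()['grasp_force'])
E
```

```text
at [0.4429 0.2467 0.0055] yaw 89.96 tool shift [-0.0067 -0.0029 -0.1945] turn None t 24.2 w 0.0385
[-0.19168708 -1.48546542  7.89949035] 30.00362366437912
```

>>> {"name": "drive_tool", "arguments": {"rows": [{"delta_pos": [0, 0, -0.05], "turn": 0, "fingers": 0.35}, {"delta_pos": [0, 0, -0.06], "turn": 0, "fingers": 0.35}, {"delta_pos": [-0.04, 0, -0.06], "turn": 0, "fingers": 0.35}, {"delta_pos": [-0.05, 0, -0.03], "turn": 0, "fingers": 0.35}, {"delta_pos": [-0.055, 0, 0], "turn": 0, "fingers": 0.35}, {"delta_pos": [-0.055, 0, 0], "turn": 0, "fingers": 0.35}, {"delta_pos": [-0.055, -0.003, 0], "turn": 0, "fingers": 0.35}, {"delta_pos": [-0.055, -0.003, 0], "turn": 0, "fingers": 0.35}, {"delta_pos": [-0.055, -0.003, 0], "turn": 0, "fingers": 0.35}, {"delta_pos": [-0.055, 0, 0], "turn": 0, "fingers": 0.35}, {"delta_pos": [-0.05, 0, 0], "turn": 0, "fingers": 0.35}, {"delta_pos": [-0.0285, 0, 0], "turn": 0, "fingers": 0.35}]}}

```text
clock: 25.7
position: [0.4322, -0.2495, 0.1965]
eef_rot: [3.142, 0.0, 1.568]
ft_force: [-0.5, 0.8, -0.6]
grip_width: 0.038
grasp_force: 30.0
```

>>> {"name": "drive_tool", "arguments": {"rows": [{"delta_pos": [0, 0, 0.05], "turn": 0, "fingers": 0.35}, {"delta_pos": [0, 0, 0.05], "turn": 0, "fingers": 0.35}, {"delta_pos": [0, 0, 0], "turn": 0, "fingers": 0.35}, {"delta_pos": [0, 0, 0], "turn": 0, "fingers": 0.35}]}}

```text
clock: 26.2
position: [0.4339, -0.247, 0.0983]
eef_rot: [3.14, 0.001, 1.571]
ft_force: [1.3, -0.6, 0.4]
grip_width: 0.0385
grasp_force: 30.0
```

```bash
python3 - <<'E'
from h import *
go((.434,-.2518,.0385),90)
E
```

```text
at [ 0.4339 -0.247   0.0983] yaw 89.99 tool shift [-0.0048  0.0001  0.0598] turn -0.01 t 26.2 w 0.0385
```

>>> {"name": "drive_tool", "arguments": {"rows": [{"delta_pos": [-0.0048, 0, 0.03], "turn": 0, "fingers": 0.35}, {"delta_pos": [0, 0, 0.02], "turn": 0, "fingers": 0.35}, {"delta_pos": [0, 0, 0.01], "turn": 0, "fingers": 0.35}, {"delta_pos": [0, 0, 0.0], "turn": 0, "fingers": 0.35}, {"delta_pos": [0, 0, 0.0], "turn": 0, "fingers": 0.35}]}}

```text
clock: 26.82
position: [0.4337, -0.2519, 0.0377]
eef_rot: [3.14, 0.001, 1.57]
ft_force: [0.6, -0.4, 0.9]
grip_width: 0.0388
grasp_force: 30.0
```

>>> {"name": "drive_tool", "arguments": {"rows": [{"delta_pos": [0, 0, 0], "turn": 0, "fingers": 0.5}, {"delta_pos": [0, 0, 0], "turn": 0, "fingers": 0.58}, {"delta_pos": [0, 0, 0], "turn": 0, "fingers": 0.58}, {"delta_pos": [0, 0, -0.03], "turn": 0, "fingers": 0.58}, {"delta_pos": [0, 0, -0.05], "turn": 0, "fingers": 0.6}, {"delta_pos": [-0.05, 0.01, -0.05], "turn": 0, "fingers": 0.6}, {"delta_pos": [-0.05, 0.015, -0.04], "turn": 0, "fingers": 0.6}, {"delta_pos": [-0.045, 0.006, 0], "turn": 0, "fingers": 0.6}, {"delta_pos": [0, 0, 0], "turn": 0, "fingers": 0.6}, {"delta_pos": [0, 0, 0], "turn": 0, "fingers": 0.6}]}}

```text
clock: 28.08
position: [0.4618, -0.3871, 0.1977]
eef_rot: [-3.141, -0.001, 1.571]
ft_force: [-0.9, -0.3, -0.5]
grip_width: 0.052
grasp_force: 0.0
```

```bash
cat >> h.py <<'E'
def platter(a):
    f=cv2.cvtColor(a['frame'],cv2.COLOR_BGR2HSV);H,S,V=f[...,0],f[...,1],f[...,2]
    for n,m,c,z in [('pink spot',((H>165)|(H<5))&(S>130),(.4158,-.336),.032),('black spot',(V<75)&(S<120),(.5169,-.271),.032),('tin top 1',(S<60)&(V>110),(.434,-.253),.045),('teal lid',(H>70)&(H<95)&(S>100),(.499,-.353),.072)]:
        u,v=wproj(a,(*c,z)).astype(int);
        try: print(n,*blob(a,m,(max(u-40,0),max(v-40,0),u+40,min(v+40,230)),z))
        except Exception as e: print(n,e)
    marks(a,'platter_mark')
E
python3 - <<'E'
from h import *
a=shot('wrist','w8.png');platter(a);marks(a,'tin_c_mid')
go((.449,.409,.2));cv2.imwrite('pics/w8c.png',a['frame'][:240,150:400])
E
```

```text
pink spot [ 0.41542429 -0.3358348 ] [0.04938038 0.05018158]
black spot [ 0.51705627 -0.27136163] [0.05001066 0.05012565]
tin top 1 [ 0.43577829 -0.25544185] [0.04914752 0.04961217]
teal lid [ 0.49833531 -0.35240552] [0.02919809 0.03176858]
platter_mark [(0.83, [0.4442, -0.3897, 0.0335], [258.0, 199.0])]
tin_c_mid [(0.9, [0.4327, -0.2534, 0.038], [245.0, 64.0])]
at [ 0.4621 -0.3866  0.1982] yaw 90.07 tool shift [ 0.7956 -0.0121 -0.0018] turn None t 28.225 w 0.0523
```

View pics/w8c.png

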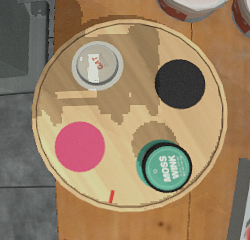

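The cream tin sits concentric in the ring (97,63). Next, the yellow-green tin.

>>> {"name": "drive_tool", "arguments": {"rows": [{"delta_pos": [0.06, 0, -0.005], "turn": 0, "fingers": 0.65}, {"delta_pos": [0.06, -0.006, 0], "turn": 0, "fingers": 0.65}, {"delta_pos": [0.06, -0.006, 0], "turn": 0, "fingers": 0.65}, {"delta_pos": [0.06, 0, 0], "turn": 0, "fingers": 0.65}, {"delta_pos": [0.06, 0, 0], "turn": 0, "fingers": 0.65}, {"delta_pos": [0.06, 0, 0], "turn": 0, "fingers": 0.65}, {"delta_pos": [0.06, 0, 0], "turn": 0, "fingers": 0.65}, {"delta_pos": [0.06, 0, 0], "turn": 0, "fingers": 0.65}, {"delta_pos": [0.06, 0, 0], "turn": 0, "fingers": 0.65}, {"delta_pos": [0.06, 0, 0], "turn": 0, "fingers": 0.65}, {"delta_pos": [0.06, 0, 0], "turn": 0, "fingers": 0.65}, {"delta_pos": [0.06, 0, 0.02], "turn": 0, "fingers": 0.65}]}}

```text
clock: 29.72
position: [0.4505, 0.3339, 0.1845]
eef_rot: [3.138, -0.001, 1.57]
ft_force: [1.5, -1.3, 0.5]
grip_width: 0.0565
grasp_force: 0.0
```

>>> {"name": "drive_tool", "arguments": {"rows": [{"delta_pos": [0.05, 0, 0.03], "turn": 0, "fingers": 0.65}, {"delta_pos": [0.012, 0, 0.04], "turn": 0, "fingers": 0.65}, {"delta_pos": [0, 0, 0], "turn": 0, "fingers": 0.65}, {"delta_pos": [0, 0, 0], "turn": 0, "fingers": 0.65}, {"delta_pos": [0, 0, 0], "turn": 0, "fingers": 0.65}]}}

```text
clock: 30.35
position: [0.4513, 0.3931, 0.1154]
eef_rot: [3.139, -0.001, 1.569]
ft_force: [0.0, 0.1, 0.2]
grip_width: 0.0563
grasp_force: 0.0
```

```bash
python3 - <<'E'
from h import *
a=shot('wrist','w9.png');marks(a,'tin_b_mid','jar_black_mid')
q=wproj(a,(.449,.409,.013));print(q)
f=cv2.cvtColor(a['frame'],cv2.COLOR_BGR2HSV);H,S,V=f[...,0],f[...,1],f[...,2]
u,v=q.astype(int)
for n,m in (('yellow',(H>22)&(H<45)&(S>90)&(V>120)),('all',((H>22)&(H<45)&(S>90)&(V>120))|((S<80)&(V>120)))): 
  c,e=blob(a,m,(u-40,v-40,u+40,min(v+40,235)),.013);print(n,c,e)
go((*c,.005),90);cv2.imwrite('pics/w9c.png',a['frame'][v-60:v+60,u-80:u+80])
E
```

```text
tin_b_mid [(0.89, [0.4524, 0.4081, 0.0054], [275.0, 192.0])]
jar_black_mid [(0.93, [0.4273, 0.3153, 0.0194], [248.0, 296.0])]
[271.17371023 193.24745577]
yellow [0.44964732 0.40730888] [0.03177643 0.03242751]
all [0.44965129 0.40847697] [0.03846717 0.04004096]
at [0.451  0.393  0.1146] yaw 89.9 tool shift [ 0.0154 -0.0014  0.1096] turn -0.1 t 30.5 w 0.0565
```

View pics/w9c.png

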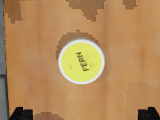

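The tin's yellow top is centred in the crop (82,61).

>>> {"name": "drive_tool", "arguments": {"rows": [{"delta_pos": [0.0145, -0.0014, 0.03], "turn": 0, "fingers": 0.65}, {"delta_pos": [0, 0, 0.05], "turn": 0, "fingers": 0.65}, {"delta_pos": [0, 0, 0.02], "turn": 0, "fingers": 0.65}, {"delta_pos": [0, 0, 0.0093], "turn": 0, "fingers": 0.65}, {"delta_pos": [0, 0, 0], "turn": 0, "fingers": 0.5}, {"delta_pos": [0, 0, 0], "turn": 0, "fingers": 0.35}, {"delta_pos": [0, 0, 0], "turn": 0, "fingers": 0.35}, {"delta_pos": [0, 0, 0], "turn": 0, "fingers": 0.35}]}}

```text
clock: 31.5
position: [0.4494, 0.4085, 0.0054]
eef_rot: [3.14, -0.001, 1.57]
ft_force: [-1.0, -0.2, 6.8]
grip_width: 0.0388
grasp_force: 30.0
```

>>> {"name": "drive_tool", "arguments": {"rows": [{"delta_pos": [0, 0, -0.05], "turn": 0, "fingers": 0.35}, {"delta_pos": [0, 0, -0.06], "turn": 0, "fingers": 0.35}, {"delta_pos": [-0.04, 0, -0.06], "turn": 0, "fingers": 0.35}, {"delta_pos": [-0.055, 0, -0.03], "turn": 0, "fingers": 0.35}, {"delta_pos": [-0.058, 0, 0], "turn": 0, "fingers": 0.35}, {"delta_pos": [-0.058, 0, 0], "turn": 0, "fingers": 0.35}, {"delta_pos": [-0.058, 0, 0], "turn": 0, "fingers": 0.35}, {"delta_pos": [-0.058, 0, 0], "turn": 0, "fingers": 0.35}, {"delta_pos": [-0.058, -0.005, 0], "turn": 0, "fingers": 0.35}, {"delta_pos": [-0.058, -0.005, 0], "turn": 0, "fingers": 0.35}, {"delta_pos": [-0.058, -0.005, 0], "turn": 0, "fingers": 0.35}, {"delta_pos": [-0.058, 0, 0], "turn": 0, "fingers": 0.35}]}}

```text
clock: 33.0
position: [0.4331, -0.1474, 0.1967]
eef_rot: [3.141, 0.002, 1.57]
ft_force: [0.3, 0.4, 0.9]
grip_width: 0.0383
grasp_force: 30.0
```

>>> {"name": "drive_tool", "arguments": {"rows": [{"delta_pos": [-0.055, 0, 0], "turn": 0, "fingers": 0.35}, {"delta_pos": [-0.04, 0, 0], "turn": 0, "fingers": 0.35}, {"delta_pos": [0, 0, 0.04], "turn": 0, "fingers": 0.35}, {"delta_pos": [0, 0, 0.05], "turn": 0, "fingers": 0.35}, {"delta_pos": [0, 0, 0], "turn": 0, "fingers": 0.35}, {"delta_pos": [0, 0, 0], "turn": 0, "fingers": 0.35}]}}

```text
clock: 33.75
position: [0.4345, -0.2407, 0.1079]
eef_rot: [3.14, 0.001, 1.571]
ft_force: [0.5, 0.0, -0.1]
grip_width: 0.0384
grasp_force: 30.0
```

```bash
python3 - <<'E'
from h import *
go((.434,-.2518,.0515),90)
E
```

```text
at [ 0.4345 -0.2407  0.1079] yaw 90.01 tool shift [-0.0111 -0.0005  0.0564] turn 0.01 t 33.75 w 0.0384
```

>>> {"name": "drive_tool", "arguments": {"rows": [{"delta_pos": [-0.0111, -0.0006, 0.02], "turn": 0, "fingers": 0.35}, {"delta_pos": [0, 0, 0.02], "turn": 0, "fingers": 0.35}, {"delta_pos": [0, 0, 0.01], "turn": 0, "fingers": 0.35}, {"delta_pos": [0, 0, 0.0067], "turn": 0, "fingers": 0.35}, {"delta_pos": [0, 0, 0.0], "turn": 0, "fingers": 0.35}, {"delta_pos": [0, 0, 0.0], "turn": 0, "fingers": 0.35}]}}

```text
clock: 34.5
position: [0.4332, -0.2518, 0.0497]
eef_rot: [3.141, 0.0, 1.57]
ft_force: [0.3, -0.1, 0.6]
grip_width: 0.0385
grasp_force: 30.0
```

>>> {"name": "drive_tool", "arguments": {"rows": [{"delta_pos": [0, 0, 0], "turn": 0, "fingers": 0.5}, {"delta_pos": [0, 0, 0], "turn": 0, "fingers": 0.58}, {"delta_pos": [0, 0, 0], "turn": 0, "fingers": 0.58}, {"delta_pos": [0, 0, -0.03], "turn": 0, "fingers": 0.58}, {"delta_pos": [0, 0, -0.05], "turn": 0, "fingers": 0.6}, {"delta_pos": [-0.05, 0.01, -0.05], "turn": 0, "fingers": 0.6}, {"delta_pos": [-0.05, 0.015, -0.02], "turn": 0, "fingers": 0.6}, {"delta_pos": [-0.045, 0.006, 0], "turn": 0, "fingers": 0.6}, {"delta_pos": [0, 0, 0], "turn": 0, "fingers": 0.6}, {"delta_pos": [0, 0, 0], "turn": 0, "fingers": 0.6}]}}

```text
clock: 35.75
position: [0.4627, -0.3897, 0.1927]
eef_rot: [-3.141, -0.001, 1.571]
ft_force: [0.2, -0.2, -0.5]
grip_width: 0.0522
grasp_force: 0.0
```

```bash
python3 - <<'E'
from h import *
a=shot('wrist','w10.png');platter(a);marks(a,'tin_b_mid','tin_c_mid','jar_black_mid','jar_teal_mid')
f=cv2.cvtColor(a['frame'],cv2.COLOR_BGR2HSV);H,S,V=f[...,0],f[...,1],f[...,2]
u,v=wproj(a,(.434,-.253,.058)).astype(int);print(u,v,blob(a,(H>24)&(H<45)&(S>150)&(V>120),(u-25,max(0,v-25),u+25,v+25),.058))
go((.43,.30,.2));
E
```

```text
pink spot [ 0.41547863 -0.33510844] [0.04972904 0.04943701]
black spot [ 0.51760647 -0.27202072] [0.05028819 0.0505644 ]
tin top 1 [ 0.43561368 -0.2549159 ] [0.04937989 0.04927739]
teal lid [ 0.49854078 -0.35302548] [0.03040358 0.03205435]
platter_mark [(0.9, [0.4455, -0.3898, 0.0309], [258.0, 197.0])]
tin_b_mid [(0.57, [0.4356, -0.2517, 0.0492], [245.0, 57.0])]
tin_c_mid []
jar_black_mid []
jar_teal_mid [(0.64, [0.5008, -0.3531, 0.0534], [315.0, 164.0]), (0.22, [0.6364, -0.2557, 0.0076], [428.0, 78.0])]
242 56 (array([ 0.43824547, -0.24643497]), array([0.0100117 , 0.01280888]))
at [ 0.4627 -0.3898  0.1934] yaw 90.03 tool shift [ 0.6898 -0.0324 -0.0066] turn None t 36.05 w 0.0522
```

>>> {"name": "drive_tool", "arguments": {"rows": [{"delta_pos": [0.056, 0, -0.01], "turn": 0, "fingers": 0.75}, {"delta_pos": [0.058, -0.004, 0], "turn": 0, "fingers": 0.75}, {"delta_pos": [0.058, -0.004, 0], "turn": 0, "fingers": 0.75}, {"delta_pos": [0.058, -0.004, 0], "turn": 0, "fingers": 0.75}, {"delta_pos": [0.058, -0.004, 0], "turn": 0, "fingers": 0.75}, {"delta_pos": [0.058, -0.004, 0], "turn": 0, "fingers": 0.75}, {"delta_pos": [0.058, -0.004, 0], "turn": 0, "fingers": 0.75}, {"delta_pos": [0.058, -0.004, 0], "turn": 0, "fingers": 0.75}, {"delta_pos": [0.058, -0.004, 0], "turn": 0, "fingers": 0.75}, {"delta_pos": [0.058, 0, 0], "turn": 0, "fingers": 0.8}, {"delta_pos": [0.058, 0, 0.02], "turn": 0, "fingers": 0.8}, {"delta_pos": [0.054, 0, 0.03], "turn": 0, "fingers": 0.8}]}}

```text
clock: 37.55
position: [0.4318, 0.2996, 0.1544]
eef_rot: [3.139, -0.001, 1.569]
ft_force: [0.9, -1.8, 1.4]
grip_width: 0.0693
grasp_force: 0.0
```

>>> {"name": "drive_tool", "arguments": {"rows": [{"delta_pos": [0, 0, 0.02], "turn": 0, "fingers": 0.8}, {"delta_pos": [0, 0, 0], "turn": 0, "fingers": 0.8}, {"delta_pos": [0, 0, 0], "turn": 0, "fingers": 0.8}]}}

```text
clock: 37.92
position: [0.4321, 0.2962, 0.1353]
eef_rot: [3.14, 0.0, 1.568]
ft_force: [0.2, -0.2, 0.1]
grip_width: 0.0697
grasp_force: 0.0
```

```bash
python3 - <<'E'
from h import *
a=shot('wrist','w11.png');marks(a,'jar_black_mid','marker_mid')
q=wproj(a,(.427,.315,.04));u,v=q.astype(int)
f=cv2.cvtColor(a['frame'],cv2.COLOR_BGR2HSV);H,S,V=f[...,0],f[...,1],f[...,2]
c,e=blob(a,(V<75),(u-50,v-50,u+50,min(v+50,238)),.04);print(q,c,e);go((*c,.012),90)
cv2.imwrite('pics/w11c.png',a['frame'][:260,130:430])
E
```

```text
jar_black_mid [(0.77, [0.424, 0.3145, 0.0194], [265.0, 187.0])]
marker_mid []
[267.77443863 191.41821356] [0.42550425 0.31865552] [0.04382561 0.04691422]
at [0.4323 0.2963 0.1355] yaw 89.81 tool shift [ 0.0223 -0.0069  0.1235] turn -0.19 t 38.075 w 0.0697
```

View pics/w11c.png

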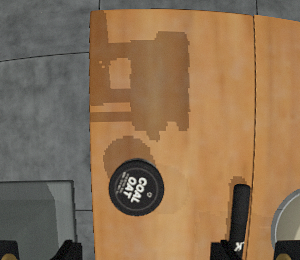

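The black jar is at (266,187), with the marker clear at (370,215).

>>> {"name": "drive_tool", "arguments": {"rows": [{"delta_pos": [0.0205, -0.0065, 0.0], "turn": 0, "fingers": 0.8}, {"delta_pos": [0, 0, 0.05], "turn": 0, "fingers": 0.8}, {"delta_pos": [0, 0, 0.05], "turn": 0, "fingers": 0.8}, {"delta_pos": [0, 0, 0.0225], "turn": 0, "fingers": 0.8}, {"delta_pos": [0, 0, 0], "turn": 0, "fingers": 0.55}, {"delta_pos": [0, 0, 0], "turn": 0, "fingers": 0.4}, {"delta_pos": [0, 0, 0], "turn": 0, "fingers": 0.4}, {"delta_pos": [0, 0, 0], "turn": 0, "fingers": 0.4}, {"delta_pos": [0, 0, 0], "turn": 0, "fingers": 0.4}]}}

```text
clock: 39.2
position: [0.4255, 0.3186, 0.0134]
eef_rot: [3.139, -0.001, 1.57]
ft_force: [-1.5, -1.1, 8.4]
grip_width: 0.0454
grasp_force: 30.0
```

>>> {"name": "drive_tool", "arguments": {"rows": [{"delta_pos": [0, 0, -0.05], "turn": 0, "fingers": 0.4}, {"delta_pos": [0, 0, -0.06], "turn": 0, "fingers": 0.4}, {"delta_pos": [-0.03, 0, -0.06], "turn": 0, "fingers": 0.4}, {"delta_pos": [-0.055, 0, -0.03], "turn": 0, "fingers": 0.4}, {"delta_pos": [-0.058, 0.004, 0], "turn": 0, "fingers": 0.4}, {"delta_pos": [-0.058, 0.004, 0], "turn": 0, "fingers": 0.4}, {"delta_pos": [-0.058, 0.004, 0], "turn": 0, "fingers": 0.4}, {"delta_pos": [-0.058, 0.004, 0], "turn": 0, "fingers": 0.4}, {"delta_pos": [-0.058, 0.004, 0], "turn": 0, "fingers": 0.4}, {"delta_pos": [-0.058, 0.01, 0], "turn": 0, "fingers": 0.4}, {"delta_pos": [-0.058, 0.015, 0], "turn": 0, "fingers": 0.4}, {"delta_pos": [-0.058, 0.02, 0], "turn": 0, "fingers": 0.4}]}}

```text
clock: 40.7
position: [0.4898, -0.229, 0.2075]
eef_rot: [3.141, 0.001, 1.57]
ft_force: [0.8, 0.3, 0.8]
grip_width: 0.0452
grasp_force: 30.0
```

>>> {"name": "drive_tool", "arguments": {"rows": [{"delta_pos": [-0.035, 0.025, 0], "turn": 0, "fingers": 0.4}, {"delta_pos": [0, 0, 0.04], "turn": 0, "fingers": 0.4}, {"delta_pos": [0, 0, 0.03], "turn": 0, "fingers": 0.4}, {"delta_pos": [0, 0, 0], "turn": 0, "fingers": 0.4}, {"delta_pos": [0, 0, 0], "turn": 0, "fingers": 0.4}]}}

```text
clock: 41.32
position: [0.5151, -0.2621, 0.1383]
eef_rot: [3.14, 0.001, 1.571]
ft_force: [0.6, -0.5, -0.3]
grip_width: 0.0455
grasp_force: 30.0
```

```bash
python3 - <<'E'
from h import *
go((.5169,-.271,.0455),90)
E
```

```text
at [ 0.5151 -0.2621  0.1383] yaw 89.99 tool shift [-0.0089  0.0018  0.0928] turn -0.01 t 41.325 w 0.0455
```

>>> {"name": "drive_tool", "arguments": {"rows": [{"delta_pos": [-0.008, 0.0018, 0.04], "turn": 0, "fingers": 0.4}, {"delta_pos": [0, 0, 0.03], "turn": 0, "fingers": 0.4}, {"delta_pos": [0, 0, 0.015], "turn": 0, "fingers": 0.4}, {"delta_pos": [0, 0, 0.006], "turn": 0, "fingers": 0.4}, {"delta_pos": [0, 0, 0], "turn": 0, "fingers": 0.4}, {"delta_pos": [0, 0, 0], "turn": 0, "fingers": 0.4}]}}

```text
clock: 42.08
position: [0.5169, -0.2702, 0.0469]
eef_rot: [3.14, 0.001, 1.57]
ft_force: [0.0, -1.3, -0.5]
grip_width: 0.0451
grasp_force: 30.0
```

>>> {"name": "drive_tool", "arguments": {"rows": [{"delta_pos": [0, 0, 0.001], "turn": 0, "fingers": 0.4}, {"delta_pos": [0, 0, 0], "turn": 0, "fingers": 0.5}, {"delta_pos": [0, 0, 0], "turn": 0, "fingers": 0.63}, {"delta_pos": [0, 0, 0], "turn": 0, "fingers": 0.63}, {"delta_pos": [0, 0, -0.03], "turn": 0, "fingers": 0.63}, {"delta_pos": [0, 0, -0.05], "turn": 0, "fingers": 0.63}, {"delta_pos": [0, -0.02, -0.05], "turn": 0, "fingers": 0.63}, {"delta_pos": [-0.04, -0.02, -0.02], "turn": 0, "fingers": 0.63}, {"delta_pos": [-0.05, -0.012, 0], "turn": 0, "fingers": 0.63}, {"delta_pos": [-0.04, 0, 0], "turn": 0, "fingers": 0.63}, {"delta_pos": [0, 0, 0], "turn": 0, "fingers": 0.63}, {"delta_pos": [0, 0, 0], "turn": 0, "fingers": 0.63}]}}

```text
clock: 43.58
position: [0.4644, -0.399, 0.1943]
eef_rot: [-3.142, -0.001, 1.571]
ft_force: [1.2, 0.5, -0.6]
grip_width: 0.0547
grasp_force: 0.0
```

```bash
python3 - <<'E'
from h import *
a=shot('wrist','w12.png');platter(a);marks(a,'tin_b_mid','tin_c_mid','jar_black_mid','jar_teal_mid')
f=cv2.cvtColor(a['frame'],cv2.COLOR_BGR2HSV);V=f[...,2]
u,v=wproj(a,(.517,-.271,.072)).astype(int);print(blob(a,V<75,(u-45,max(0,v-45),u+45,v+45),.072))
go((.43,0,.2));cv2.imwrite('pics/w12c.png',cv2.resize(a['frame'][:240,150:400],(750,600)*1 if 0 else (600,576),interpolation=cv2.INTER_CUBIC))
# overlay circles check
b=a['frame']
E
```

```text
pink spot [ 0.41559891 -0.33537945] [0.05084827 0.04967103]
black spot [ 0.52129545 -0.26757965] [0.05787705 0.05810498]
tin top 1 [ 0.43569898 -0.25525501] [0.04881751 0.05110051]
teal lid [ 0.499779   -0.35284054] [0.0399993  0.03918591]
platter_mark [(0.77, [0.4449, -0.3894, 0.0321], [255.0, 187.0])]
tin_b_mid [(0.93, [0.4332, -0.2521, 0.0509], [241.0, 48.0])]
tin_c_mid [(0.46, [0.433, -0.2546, 0.0395], [242.0, 53.0])]
jar_black_mid [(0.75, [0.5171, -0.2717, 0.0482], [330.0, 69.0]), (0.31, [0.4144, -0.3347, 0.0354], [224.0, 134.0])]
jar_teal_mid [(0.74, [0.4982, -0.3563, 0.0524], [311.0, 157.0])]
(array([ 0.51444638, -0.27499939]), array([0.05074778, 0.05094763]))
at [ 0.4644 -0.3993  0.1949] yaw 90.03 tool shift [ 0.3993 -0.0342 -0.0051] turn None t 43.875 w 0.0549
```

View pics/w12c.png

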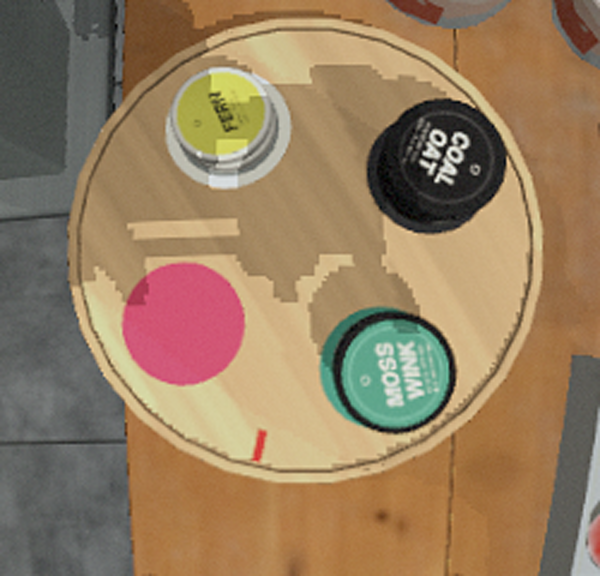

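All four goods are on their places: the tin pile in the ring (222,130), the black jar on black (440,165) and the teal jar on teal (390,370). The tick hasn't moved. Now back to the knob.

>>> {"name": "drive_tool", "arguments": {"rows": [{"delta_pos": [0.05, -0.002, -0.03], "turn": 0, "fingers": 0.5}, {"delta_pos": [0.06, -0.002, -0.02], "turn": 0, "fingers": 0.4}, {"delta_pos": [0.06, -0.002, 0], "turn": 0, "fingers": 0.4}, {"delta_pos": [0.06, -0.002, 0], "turn": 0, "fingers": 0.4}, {"delta_pos": [0.06, -0.002, 0], "turn": 0, "fingers": 0.4}, {"delta_pos": [0.06, 0, 0], "turn": 0, "fingers": 0.4}, {"delta_pos": [0.06, 0, 0], "turn": 0, "fingers": 0.4}, {"delta_pos": [0.04, 0.03, 0], "turn": 0, "fingers": 0.4}, {"delta_pos": [0.04, 0.05, 0], "turn": 0, "fingers": 0.4}, {"delta_pos": [0.03, 0.05, 0], "turn": 0, "fingers": 0.4}, {"delta_pos": [0.005, 0.04, 0], "turn": 0, "fingers": 0.4}, {"delta_pos": [0, 0.007, 0], "turn": 0, "fingers": 0.4}]}}

```text
clock: 45.38
position: [0.6263, 0.1203, 0.244]
eef_rot: [-3.14, -0.002, 1.573]
ft_force: [0.2, 0.1, -0.3]
grip_width: 0.035
grasp_force: 0.0
```

>>> {"name": "drive_tool", "arguments": {"rows": [{"delta_pos": [0, 0, 0], "turn": 0, "fingers": 0.4}, {"delta_pos": [0, 0, 0], "turn": 0, "fingers": 0.4}]}}

```text
clock: 45.62
position: [0.6242, 0.1189, 0.2459]
eef_rot: [3.141, 0.001, 1.572]
ft_force: [0.6, -0.3, -0.6]
grip_width: 0.0351
grasp_force: 0.0
```

```bash
python3 - <<'E'
from h import *
go((.6322,.1262,.245),231.4);print(bot.read_state()['joints'])
a=shot('wrist','w13.png');marks(a,'knob_grip')
f=a['frame'];u,v=wproj(a,(.632,.126,.131)).astype(int);c=cv2.cvtColor(f,cv2.COLOR_BGR2GRAY)
m=(c>190)
k=np.zeros_like(m);k[v-22:v+22,u-22:u+22]=1;ys,xs=np.nonzero(m&k);P=np.array([wray(a,q,.131)[:2] for q in zip(xs,ys)])
w,V=np.linalg.eigh(np.cov(P.T));print(len(P),P.mean(0),np.ptp(P,axis=0),np.degrees(np.arctan2(V[1,1],V[0,1]))%180)
E
```

```text
at [0.6242 0.1189 0.2459] yaw 90.06 tool shift [0.0073 0.008  0.0009] turn -141.34 t 45.625 w 0.0351
[ 0.52233462  0.51194046 -1.11288203  1.42662233  0.4576646   1.48168861
 -0.57665008]
knob_grip [(0.55, [0.6333, 0.1208, 0.1161], [284.0, 202.0])]
66 [0.6237345  0.11655035] [0.01325103 0.01371095] 47.15506251791367
```

>>> {"name": "drive_tool", "arguments": {"rows": [{"delta_pos": [0.0073, 0.008, 0], "turn": 0, "fingers": 0.4}, {"delta_pos": [0, 0, 0], "turn": -10, "fingers": 0.4}, {"delta_pos": [0, 0, 0], "turn": -10, "fingers": 0.4}, {"delta_pos": [0, 0, 0], "turn": -10, "fingers": 0.4}, {"delta_pos": [0, 0, 0], "turn": -10, "fingers": 0.4}, {"delta_pos": [0, 0, 0], "turn": -10, "fingers": 0.4}, {"delta_pos": [0, 0, 0], "turn": -10, "fingers": 0.4}, {"delta_pos": [0, 0, 0], "turn": -10, "fingers": 0.4}, {"delta_pos": [0, 0, 0], "turn": 0, "fingers": 0.4}]}}

```text
clock: 46.85
position: [0.6332, 0.1266, 0.2453]
eef_rot: [3.141, -0.0, 2.792]
ft_force: [0.5, -0.4, -0.5]
grip_width: 0.0347
grasp_force: 0.0
```

```bash
python3 - <<'E'
from h import *
go((.6322,.1262,.245),229);print(np.round(bot.read_state()['joints'],3))
E
```

```text
at [0.6332 0.1266 0.2453] yaw 159.99 tool shift [ 0.0008 -0.0007  0.0003] turn -69.01 t 46.85 w 0.0347
[ 0.559  0.616 -1.262  1.397  0.583  1.539  0.562]
```

Joint 3 is close to its limit this way round, so I'll take the half-turn-equivalent grasp at yaw 49°.

>>> {"name": "drive_tool", "arguments": {"rows": [{"delta_pos": [0, 0, 0], "turn": 10, "fingers": 0.4}, {"delta_pos": [0, 0, 0], "turn": 10, "fingers": 0.4}, {"delta_pos": [0, 0, 0], "turn": 10, "fingers": 0.4}, {"delta_pos": [0, 0, 0], "turn": 10, "fingers": 0.4}, {"delta_pos": [0, 0, 0], "turn": 10, "fingers": 0.4}, {"delta_pos": [0, 0, 0], "turn": 10, "fingers": 0.4}, {"delta_pos": [0, 0, 0], "turn": 10, "fingers": 0.4}, {"delta_pos": [0, 0, 0], "turn": 10, "fingers": 0.4}, {"delta_pos": [0, 0, 0], "turn": 10, "fingers": 0.4}, {"delta_pos": [0, 0, 0], "turn": 10, "fingers": 0.4}, {"delta_pos": [0, 0, 0], "turn": 10, "fingers": 0.4}, {"delta_pos": [0, 0, 0], "turn": 0, "fingers": 0.4}]}}

```text
clock: 48.35
position: [0.6331, 0.1266, 0.2455]
eef_rot: [3.141, 0.0, 0.871]
ft_force: [-0.5, -0.0, -0.8]
grip_width: 0.0348
grasp_force: 0.0
```

```bash
python3 - <<'E'
from h import *
go((.6322,.1262,.107),49.5);print(np.round(bot.read_state()['joints'],3))
E
```

```text
at [0.6331 0.1266 0.2455] yaw 49.92 tool shift [-0.0009 -0.0004  0.1385] turn 0.42 t 48.35 w 0.0348
[ 0.37   0.447 -0.883  1.406  0.344  1.447 -1.205]
```

>>> {"name": "drive_tool", "arguments": {"rows": [{"delta_pos": [-0.0009, -0.0004, 0.04], "turn": 0, "fingers": 0.4}, {"delta_pos": [0, 0, 0.04], "turn": 0, "fingers": 0.4}, {"delta_pos": [0, 0, 0.03], "turn": 0, "fingers": 0.4}, {"delta_pos": [0, 0, 0.02], "turn": 0, "fingers": 0.4}, {"delta_pos": [0, 0, 0.0085], "turn": 0, "fingers": 0.4}, {"delta_pos": [0, 0, 0], "turn": 0, "fingers": 0.1}, {"delta_pos": [0, 0, 0], "turn": 0, "fingers": 0}, {"delta_pos": [0, 0, 0], "turn": 0, "fingers": 0}, {"delta_pos": [0, 0, 0], "turn": 0, "fingers": 0}]}}

```text
clock: 49.48
position: [0.6325, 0.1263, 0.1077]
eef_rot: [3.141, -0.001, 0.873]
ft_force: [-0.8, 1.0, 2.7]
grip_width: 0.0139
grasp_force: 30.0
```

```bash
python3 - <<'E'
from h import *
s=bot.read_state();go((.6322,.1262,.098),49.5);print(np.round(s['joints'],3),s['moment'],s['ft_force'])
E
```

```text
at [0.6325 0.1263 0.1077] yaw 50.05 tool shift [-0.0003 -0.0002  0.0097] turn 0.55 t 49.475 w 0.0139
[ 0.355  0.543 -0.841  1.579  0.424  1.211 -1.263] [ 0.20269141  0.11586779 -0.2762761 ] [-0.77689694  1.04391686  2.69303468]
```

Gripped. I'll push in and turn clockwise.

>>> {"name": "drive_tool", "arguments": {"rows": [{"delta_pos": [0, 0, 0.004], "turn": 0, "fingers": 0}, {"delta_pos": [0, 0, 0.004], "turn": 0, "fingers": 0}, {"delta_pos": [0, 0, 0.0025], "turn": 0, "fingers": 0}, {"delta_pos": [0, 0, 0], "turn": 7, "fingers": 0}, {"delta_pos": [0, 0, 0], "turn": 7, "fingers": 0}, {"delta_pos": [0, 0, 0], "turn": 7, "fingers": 0}, {"delta_pos": [0, 0, 0], "turn": 7, "fingers": 0}, {"delta_pos": [0, 0, 0], "turn": 7, "fingers": 0}, {"delta_pos": [0, 0, 0], "turn": 7, "fingers": 0}, {"delta_pos": [0, 0, 0], "turn": 0, "fingers": 0}]}}

```text
clock: 50.72
position: [0.6333, 0.1254, 0.0986]
eef_rot: [3.14, -0.002, 0.138]
ft_force: [-5.1, -3.5, 18.6]
grip_width: 0.0142
grasp_force: 30.0
```

```bash
python3 - <<'E'
from h import *
s=bot.read_state();go((.6322,.1262,.098),-23);print(np.round(s['joints'],3),s['moment'],s['ft_force'])
E
```

```text
at [0.6333 0.1254 0.0986] yaw 7.93 tool shift [-0.0009 -0.0009  0.0006] turn 30.93 t 50.725 w 0.0142
[ 0.256  0.505 -0.692  1.592  0.344  1.167 -1.943] [-0.76414552  1.18152558 -0.08011259] [-5.1471638  -3.45381004 18.57431518]
```

>>> {"name": "drive_tool", "arguments": {"rows": [{"delta_pos": [0, 0, -0.0005], "turn": 6, "fingers": 0}, {"delta_pos": [0, 0, 0], "turn": 6, "fingers": 0}, {"delta_pos": [0, 0, 0], "turn": 6, "fingers": 0}, {"delta_pos": [0, 0, 0], "turn": 5, "fingers": 0}, {"delta_pos": [0, 0, 0], "turn": 4, "fingers": 0}, {"delta_pos": [0, 0, 0], "turn": 2, "fingers": 0}, {"delta_pos": [0, 0, 0], "turn": 0, "fingers": 0}]}}

```text
clock: 51.6
position: [0.6331, 0.1245, 0.0986]
eef_rot: [3.14, -0.003, -0.367]
ft_force: [-4.9, -3.9, 15.4]
grip_width: 0.0135
grasp_force: 30.0
```

```bash
python3 - <<'E'
from h import *
s=bot.read_state();go((.6322,.1262,.098),-23);print(np.round(s['joints'],3),s['moment'],s['ft_force'])
E
```

```text
at [0.6331 0.1245 0.0986] yaw -21.02 tool shift [-0.0014 -0.0012  0.0006] turn 1.98 t 51.6 w 0.0135
[ 0.188  0.48  -0.595  1.596  0.29   1.154 -2.41 ] [-1.16917357  1.03354288  0.01114882] [-4.92323068 -3.94850927 15.42104485]
```

>>> {"name": "drive_tool", "arguments": {"rows": [{"delta_pos": [0, 0, 0], "turn": 2, "fingers": 0}, {"delta_pos": [0, 0, 0], "turn": 2, "fingers": 0}, {"delta_pos": [0, 0, 0], "turn": 0, "fingers": 0}]}}

```text
clock: 51.98
position: [0.633, 0.1245, 0.0986]
eef_rot: [3.141, -0.003, -0.437]
ft_force: [-4.2, -4.9, 17.3]
grip_width: 0.0139
grasp_force: 30.0
```

```bash
python3 - <<'E'
from h import *
s=bot.read_state();go((.6322,.1262,.098),-23);print(np.round(s['joints'],3),s['moment'],s['ft_force'])
E
```

```text
at [0.633  0.1245 0.0986] yaw -25.02 tool shift [-0.0015 -0.0012  0.0006] turn -2.02 t 51.975 w 0.0139
[ 0.179  0.477 -0.582  1.596  0.283  1.152 -2.475] [-1.13451479  1.15503873 -0.02883932] [-4.17625375 -4.88584741 17.28471145]
```

>>> {"name": "drive_tool", "arguments": {"rows": [{"delta_pos": [0, 0, 0], "turn": 2, "fingers": 0}, {"delta_pos": [0, 0, 0], "turn": 0, "fingers": 0}]}}

```text
clock: 52.22
position: [0.633, 0.1244, 0.0986]
eef_rot: [3.14, -0.003, -0.471]
ft_force: [-4.4, -4.5, 17.6]
grip_width: 0.0132
grasp_force: 30.0
```

```bash
python3 - <<'E'
from h import *
s=bot.read_state();go((.6322,.1262,.098),-23);print(np.round(s['joints'],3),s['moment'],s['ft_force'])
E
```

```text
at [0.633  0.1244 0.0986] yaw -27.01 tool shift [-0.0015 -0.0012  0.0006] turn -4.01 t 52.225 w 0.0132
[ 0.174  0.475 -0.576  1.597  0.279  1.151 -2.507] [-1.19980146  1.15288249  0.13138788] [-4.39198385 -4.49021972 17.58898515]
```

>>> {"name": "drive_tool", "arguments": {"rows": [{"delta_pos": [0, 0, -0.005], "turn": 0, "fingers": 0}, {"delta_pos": [0, 0, -0.0045], "turn": 0, "fingers": 0}, {"delta_pos": [0, 0, 0], "turn": 0, "fingers": 0.3}, {"delta_pos": [0, 0, 0], "turn": 0, "fingers": 0.35}, {"delta_pos": [0, 0, 0], "turn": 0, "fingers": 0.35}, {"delta_pos": [0, 0, -0.03], "turn": 0, "fingers": 0.35}, {"delta_pos": [0, 0, -0.05], "turn": 0, "fingers": 0.4}, {"delta_pos": [0, 0, -0.06], "turn": -5, "fingers": 0.5}, {"delta_pos": [0, 0, 0], "turn": -10, "fingers": 0.5}, {"delta_pos": [0, 0, 0], "turn": -10, "fingers": 0.5}, {"delta_pos": [0, 0, 0], "turn": -10, "fingers": 0.5}, {"delta_pos": [0, 0, 0], "turn": 0, "fingers": 0.5}]}}

```text
clock: 53.72
position: [0.632, 0.1261, 0.2459]
eef_rot: [-3.141, 0.001, 0.14]
ft_force: [-0.2, 0.0, 0.7]
grip_width: 0.0433
grasp_force: 0.0
```

```bash
python3 - <<'E'
from h import *
a=shot('wrist','w14.png');marks(a,'knob_grip')
c=cv2.cvtColor(a['frame'],cv2.COLOR_BGR2GRAY);u,v=wproj(a,(.632,.126,.131)).astype(int)
m=(c>190);k=np.zeros_like(m);k[v-22:v+22,u-22:u+22]=1;ys,xs=np.nonzero(m&k);P=np.array([wray(a,q,.131)[:2] for q in zip(xs,ys)])
if len(P)>5:
  w,V=np.linalg.eigh(np.cov(P.T));print(len(P),P.mean(0),np.ptp(P,axis=0),np.degrees(np.arctan2(V[1,1],V[0,1]))%180)
for n in ('top','scene'):
  b=bot.read_camera(n)
  for t in ['knob_grip','platter_mark','jar_teal_mid','jar_black_mid','tin_b_mid']: print(n,t,[(round(r['p'],2),np.round(r['at'],4).tolist()) for r in bot.mark_of(b,t)[:2]])
print(u,v,bot.read_state()['position'],bot.read_state()['ft_force'])
cv2.imwrite('pics/w14c.png',cv2.resize(a['frame'][v-70:v+70,u-80:u+80],(640,560)))
E
```

```text
knob_grip [(0.86, [0.6292, 0.1209, 0.1191], [282.0, 209.0])]
58 [0.62078574 0.13220338] [0.01516567 0.00833127] 153.57991620386994
top knob_grip []
top platter_mark [(0.6, [0.4459, -0.3879, 0.0294]), (0.25, [0.4972, -0.3554, 0.0298])]
top jar_teal_mid [(0.54, [0.5019, -0.3583, 0.0531])]
top jar_black_mid [(0.61, [0.5148, -0.2794, 0.0576])]
top tin_b_mid [(0.54, [0.4346, -0.2532, 0.0496])]
scene knob_grip [(0.7, [0.6321, 0.1237, 0.1189])]
scene platter_mark [(0.58, [0.4486, -0.39, 0.0292]), (0.38, [0.414, -0.3359, 0.0342])]
scene jar_teal_mid [(0.65, [0.4464, -0.3888, 0.0315]), (0.49, [0.4978, -0.3523, 0.0491])]
scene jar_black_mid [(0.55, [0.5167, -0.272, 0.0463])]
scene tin_b_mid [(0.68, [0.4321, -0.2484, 0.0478]), (0.3, [0.4448, -0.389, 0.0332])]
277 208 [0.63215412 0.12593984 0.24626863] [0.78109184 0.22770875 1.40203075]
```

View pics/w14c.png

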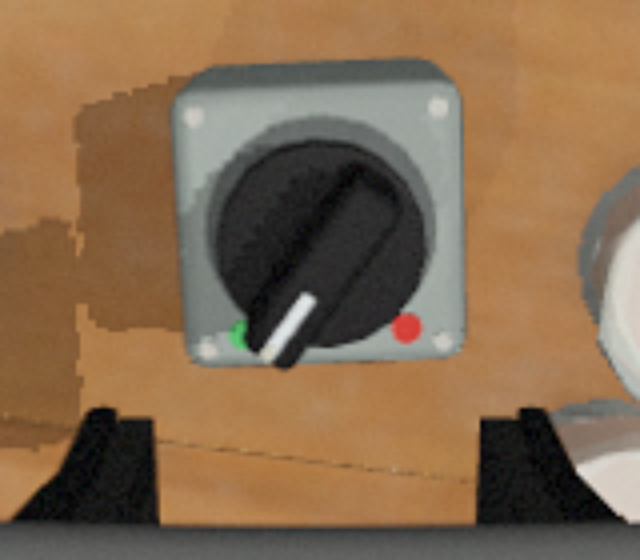

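The pointer (290,325) is at the green dot and the knob is out: it turned 73.6° (1.28 rad) back. The loaded goods have not moved.

```bash
python3 -c "
from bench import bot
print(bot.sign_off())"
```

```text
the job is handed in; nothing more can be done
None
```

The job is handed in: I turned the knob off, loaded the teal and black jars on their spots and the two tins (cream, then yellow-green) on the ring with the platter where it stood, then turned the knob back on and left it out. The hand-in gave no verdict.

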